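# Snap a pipe clip shut with the pliers in the vice

## Robot

A 6-joint arm with a two-finger parallel gripper is mounted at the origin on the work surface. World frame = base frame: x ahead of the robot, y to its left, z up, the work surface at z = 0. Lengths are in m, angles in rad, forces in N, time in s.
With the tool pointing down it reaches from about 0.275 to 0.875 m from the base axis. Payload 12.5 kg.
Tool frame: the origin (TCP) lies midway between the tips of the shut fingers; the grasp point (between the pads) lies behind it (bot.pinch_z is the z of the grasp point in the tool frame, in m); z points along the fingers, y is the line along which they close (so a half turn about z gives the same grasp; the last joint's range is limited). The gripper opens to 85 mm and grips with 20 to 120 N. Pads are 22 mm wide; open, the fingers measure 114 mm over their backs; the gripper's body (76 mm by 85 mm) begins 54 mm behind the grasp point. The pads swing forward as they close: fully open they stand 13 mm farther back than shut.
Start: joints at [-1.231, 0.351, 1.652, -0, 1.139, -0.085], TCP at [0.227, -0.501, 0.231] pointing down, gripper open.
Joint ranges: [-2.75, 2.75], [-0.79, 2.1], [0.01, 2.65], [-1.57, 4.71], [0.07, 3.14], [-2.87, 2.87]. Speed limits (rad/s): [2.22, 2.22, 2.79, 3.14, 3.14, 3.14].

## Interface

Orientations are given as a rotation vector (axis times angle).
In Python, from cell import bot, vision gives the robot as it stands.
- The arm moves only by the tool step_arm, never from a script. Its argument "commands" is a list of rows, each an object of numbers: "x", "y", "z": the shift along the tool's x, y, z in mm; "rx", "ry", "rz": the turn, a rotation vector about the tool's x, y, z in degrees; "claw": the finger opening in mm, from 0 to 85.4. A call has 1 to 10 rows; each row shifts and turns the commanded pose from where the row before left it, along the tool's axes as they then stand; what a row does not reach is not made up. A row lasts 1/8 s, in which the tool goes at most 62.5 mm and 10.7 degrees, less where a joint would pass 70% of its speed; a pose out of reach is approached as far as the arm can. A call is refused whole if a number of a shift passes 62.5 or a number of a turn 10.7, either way. A call with a gripper value outside its range is refused whole. The fingers move at their own pace and stop on an object; the grip force is fixed at half the most. Time passes only in rows, so rows that do not move let the fingers close. It gives the time, the measured TCP pose, the force, the opening and the grip force at its end, in the units of the state.
- bot.read_state(): the state, without advancing time (a new reading comes with each control period).
- vision.camera(name): name is "scene" or "top"; returns a dict with "color" (400x640x3 uint8, red, green, blue), "z_map" (400x640 float32, m along the optical axis (not along the pixel's ray), 0 where there is no reading), "fx", "fy", "cx", "cy" (pixels), "world_from_camera" (4x4, takes a point from camera to world coordinates). Camera axes: x right, y up, looking along -z (the intrinsics and any distortion apply to the point x, -y, -z); pixel columns grow to the right and rows downward; lengths in m; the calibration is good to about 2 mm. A picture is of the moment at which its call begins.
- bot.finish_job(): hands the job in; it is judged then, once.
The state is a dict: "time_s": time; "joint_pos": joint angles; "joint_velocities": joint speeds; "effort": joint torques, N m; "position": TCP position; "ee_rot": TCP orientation; "ft_force": force on the tool from outside, world axes, zero at the start; "ft_torque": the same for the moment, N m; "grip_width": finger opening in m; "grip_force": force on a finger pad.
Only numpy, scipy, OpenCV 4.12 (cv2) and the standard library are available. Lean on these libraries where they do the work, as an engineer would, in place of code of your own. Each camera call takes 0.05 s, during which the arm holds its last target. There are 200 camera calls.

## Task

Set the smaller loose half of the snap pipe clip upright on the jaw plate of the pliers held in the vice, its prongs straddling the pipe stub, slide it gently up to the two spring catches and let go of it. Then press the free handle of the pliers closed, gently, until the clip clicks fully home round the pipe (the pliers, not the fingers, must press it in; a hard squeeze cracks it), and let the pliers spring open again. Leave the other things on the bench where they are.

Things in the scene. Friction and masses are not known exactly. Their poses are not given: they have to be found in the camera images.
- station: Green cast-iron bench vice (fixed, 300 x 120 mm, 102 mm high) holding steel pliers flat above it. Origin on the bench under the pliers' hinge; z up, x from hinge to jaws, y from the moving jaw to the fixed jaw. The fixed jaw has a plate, x 30 to 114, y -50 to 50 mm, top z 116. Nothing on the plate is higher than z 134 mm; below y = 4 mm it is bare.
- hinge (a point): The pliers' vertical hinge axis at the height of the jaw plate's top (116 mm). The moving jaw, top z 133 mm, swings just over the plate; open, it is clear of y above -38 mm for x over 35 mm. The fixed handle runs from the hinge to station x -190, y -30 mm, no higher than z 123 mm; the vice lies below it.
- pipe_top (a point): Centre of the top of the upright copper pipe stub on the jaw plate: 22 mm diameter, 18 mm tall, at station x 70, y 16 mm. On each side of it a spring catch: rounded steel roller, 7 mm radius, at x 70 -/+ 28.5, y 18 mm, giving way sideways at about 2.8 N per mm. In front of each catch a stop for the clip's bar, x 70 -/+ 26.5 to 36.5, y 4 to 10 mm; a back wall; all 16 mm tall.
- handle (a point): Middle of the free handle's section, 173 mm from the hinge, 30 mm short of the handle's end; turns with the lever. A rubber-covered bar 16 mm thick, 24 mm high (z 118 to 142 mm), 150 mm long. Press its outer side (the station's +y side), away from the fixed handle. All of the vice below it is 15 mm or more lower than the handle.
- lever (a joint): Hinge of free handle and moving jaw, rad: 0 sprung open, up to 1.20 as the handle is pressed (counter-clockwise from above). The jaw's nose, on an adjusting screw, sticks out by an unmeasured amount, so the clip is home at 0.80 to 1.08. At the handle: spring 1 to 4 N, passing the catches 5 to 12 N; then the clip meets the stops and force climbs fast; over 20 N cracks it.
- clip_grip (a point): Grip point on the upright lug of the smaller of two alike pale plastic clip halves (60 g), 45 mm above its underside. Axes: z up, y the way the prongs point, x across. Lug: 16 mm in x, 10 mm in y, from 18 to 66 mm above the underside; grip it across x, fingertips at least 20 mm above the underside (the bar below is wider).
- clip: The same clip half, origin under the middle of its back bar (68 x 10 mm, 18 mm high). Two prongs 26 mm apart reach to y 29.5 mm; bulges at y 24 mm, 48 mm wide overall. Fully home: axes along the station's, at station x 70, y -1, z 116 mm (bar against both stops, bulges past the catches). Resting against the catches, not yet pressed in: y about -13.5 mm.
- big_clip: Bystander: the larger clip half, of the same shape but 44 mm between the prongs and 86 mm wide; origin under the middle of its back bar.
- spray_can: Bystander: red and white spray can, 60 mm diameter, 190 mm high; origin under its middle.
- wrench: Bystander: open-ended wrench lying on the bench, 180 mm long.
- screwdriver: Bystander: black screwdriver lying on the bench, 180 mm long.
- collar: Bystander: steel collar, 56 mm diameter, 22 mm high.
- screw_jar: Bystander: glass jar with a black cap, 64 mm diameter, 80 mm high.
Not all that is in view belongs to the job. Leave any brown or green look-alike of the clip alone.

How it is judged:
By the outcome, as a careful person would: the job done as asked, in the order asked, and still so for the second after the job is handed in, with the robot touching nothing.
It also fails if it takes over 72 s, if anything falls off the work surface, if the arm or the gripper's body presses on something with over 40 N, if the wrist force passes 120 N, or if a joint passes its speed limit or range.

## Working session

There is one attempt and no reset: what is moved stays moved. The work goes in short steps, Python scripts to look and compute and a tool call to move; the robot and the scene stay as the last step left them, time stands still between calls to the robot, and variables do not carry over. Pictures are saved under pics/ and viewed, at most 10 in all, crops included, and the job is handed in when it is done.

Besides the shell and the picture viewer there is one more tool, called after "Call:" as name([rows], argument=value, ...), one row to a line, values as JSON. step_arm: Moves the arm, as the interface text tells. Its arguments: {"type":"object","properties":{"commands":{"type":"array"}},"required":["commands"]}

```bash
mkdir -p pics; ls; cat > h.py <<'E'
from cell import bot, vision
import numpy as np, cv2
def cam(n): return vision.camera(n)
def save(c,f,crop=None,s=1):
    im=c["color"][:,:,::-1]
    if crop: x0,y0,x1,y1=crop; im=im[y0:y1,x0:x1]
    cv2.imwrite(f,cv2.resize(im,None,fx=s,fy=s,interpolation=cv2.INTER_CUBIC))
def pts(c):
    z=c["z_map"].astype(float); v,u=np.mgrid[0:400,0:640]
    P=np.stack([(u-c["cx"])/c["fx"]*z,-(v-c["cy"])/c["fy"]*z,-z,np.ones_like(z)],-1)
    return (P@c["world_from_camera"].T)[...,:3]
def ray(c,u,v,h):
    W=c["world_from_camera"]; d=W[:3,:3]@np.array([(u-c["cx"])/c["fx"],-(v-c["cy"])/c["fy"],-1]); o=W[:3,3]
    return o+d*(h-o[2])/d[2]
E
python3 - <<'E'
from h import *
for n in("top","scene"):
    c=cam(n); save(c,f"pics/{n}0.png",s=1.25); print(n,{k:c[k] for k in c if k not in("color","z_map")})
    np.savez(f"{n}0.npz",**c)
print(bot.pinch_z,bot.read_state())
E
```

```text
pics
top {'fx': 513.4597417379925, 'fy': 513.4597417379925, 'cx': 323.23155706809604, 'cy': 205.91833358915554, 'world_from_camera': array([[ 0.01701407,  0.99326019, -0.11465042,  0.359142  ],
       [-0.99982196,  0.017837  ,  0.00615561, -0.01892194],
       [ 0.00815914,  0.11452528,  0.99338683,  1.67381229],
       [ 0.        ,  0.        ,  0.        ,  1.        ]])}
scene {'fx': 429.4490356481025, 'fy': 429.4490356481025, 'cx': 318.7053857036165, 'cy': 202.8825159684164, 'world_from_camera': array([[-0.67809979, -0.55898313,  0.47719864,  1.07454335],
       [ 0.73473971, -0.49932202,  0.45916782,  0.4961375 ],
       [-0.01839127,  0.66197839,  0.74929726,  0.95144598],
       [ 0.        ,  0.        ,  0.        ,  1.        ]])}
-0.0187 {'time_s': 0.1, 'joint_pos': array([-1.23061985e+00,  3.51204701e-01,  1.65234463e+00,  2.08868075e-05,
        1.13911382e+00, -8.46181960e-02]), 'joint_velocities': array([ 1.15985603e-04, -3.19798473e-05, -2.27301126e-03,  5.36206853e-05,
        1.23927753e-04,  5.42070769e-05]), 'effort': array([ 4.53077228e-04, -5.06829464e+01, -2.91875303e+01, -1.06785658e-04,
        2.64995484e-03,  5.01126820e-06]), 'position': array([ 0.22659367, -0.50083064,  0.2308059 ]), 'ee_rot': array([-3.06995852e+00, -6.62022424e-01,  1.84668721e-04]), 'ft_force': array([0.18037079, 0.24569256, 0.4149456 ]), 'ft_torque': array([-0.0127759 , -0.0270381 ,  0.06182242]), 'grip_force': 0.0, 'grip_width': 0.08518037354220613}
```

View pics/top0.png

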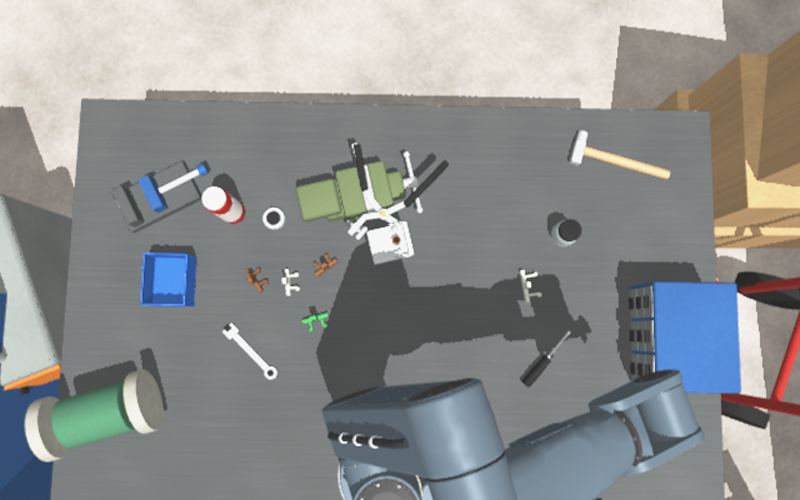

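View pics/scene0.png

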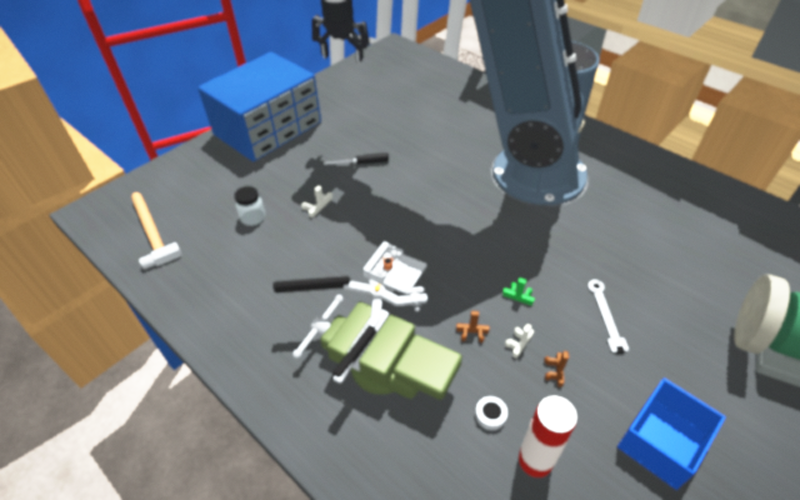

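```bash
python3 - <<'E'
from h import *
t=dict(np.load("top0.npz")); s=dict(np.load("scene0.npz"))
def crop(c,x0,y0,w,h,k): return cv2.resize(c["color"][y0:y0+h,x0:x0+w,::-1],(w*k,h*k),interpolation=cv2.INTER_CUBIC)
a=crop(t,270,105,100,110,4); b=crop(t,205,195,80,50,4)
c=crop(s,210,190,140,110,4)[:440,:]
im=np.zeros((440+200,400+320,3),np.uint8)
im[:440,:400]=a; im[440:640,:320]=b
d=crop(s,360,210,100,110,3); im[0:330,400:700]=d
im=im[:600]
cv2.imwrite("pics/crop1.png",im); cv2.imwrite("pics/crop2.png",c)
P=pts(t)
for u,v in[(232,224),(306,170),(317,191),(345,140),(284,118),(422,228)]: print(u,v,P[v,u].round(3),P[v-3:v+4,u-3:u+4,2].max().round(3))
E
```

```text
232 224 [0.487 0.267 0.004] 0.064
306 170 [0.645 0.026 0.138] 0.143
317 191 [ 0.359 -0.019  1.674] 1.674
345 140 [ 0.739 -0.091  0.143] 0.148
284 118 [0.81  0.098 0.122] 0.129
422 228 [ 0.481 -0.341  0.064] 0.07
```

View pics/crop1.png

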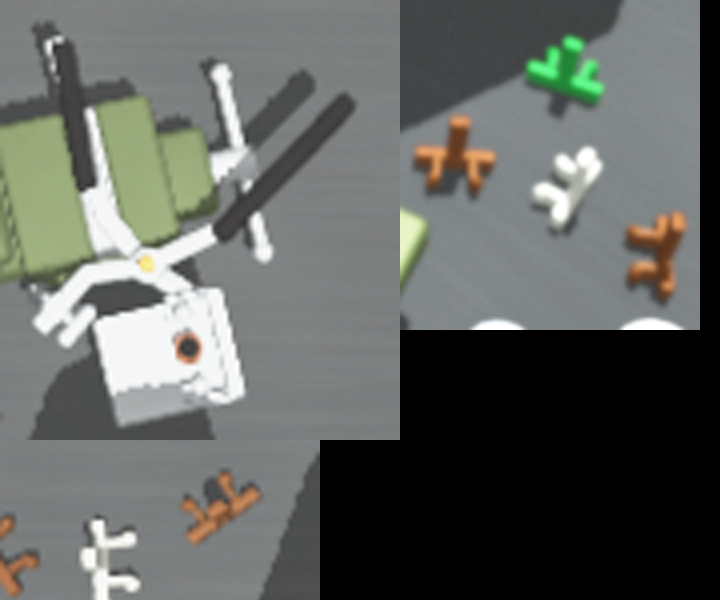

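View pics/crop2.png

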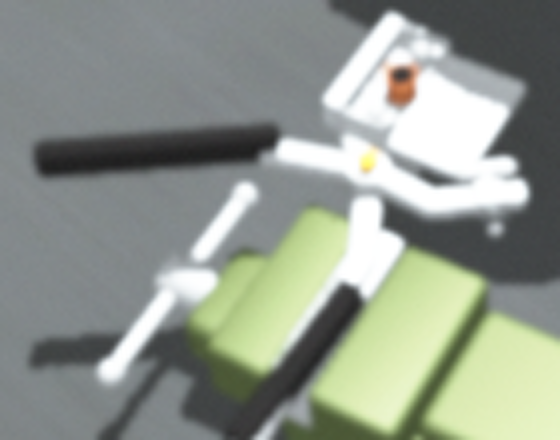

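```bash
cat >> h.py <<'E'
def tri(obs):
    A=np.zeros((3,3));b=np.zeros(3)
    for c,u,v in obs:
        o=c["world_from_camera"][:3,3]; d=ray(c,u,v,0)-o; d/=np.linalg.norm(d); M=np.eye(3)-np.outer(d,d); A+=M;b+=M@o
    return np.linalg.solve(A,b)
def blob(c,fn,box):
    x0,y0,x1,y1=box; m=np.zeros((400,640),bool); hsv=cv2.cvtColor(c["color"],cv2.COLOR_RGB2HSV).astype(int)
    m[y0:y1,x0:x1]=fn(hsv)[y0:y1,x0:x1]; v,u=np.nonzero(m); return u,v,m
E
python3 - <<'E'
from h import *
t=dict(np.load("top0.npz")); s=dict(np.load("scene0.npz"))
yel=lambda h:(h[...,0]>15)&(h[...,0]<35)&(h[...,1]>90)&(h[...,2]>120)
cop=lambda h:(h[...,0]<15)&(h[...,1]>80)
T={};S={}
for n,f,bt,bs in[("hinge",yel,(300,164,314,178),(295,220,310,236)),("pipe",cop,(308,183,328,200),(300,200,320,220))]:
    for c,b,nm in((t,bt,"t"),(s,bs,"s")):
        u,v,m=blob(c,f,b); print(n,nm,len(u),u.mean().round(2),v.mean().round(2),u.min(),u.max(),v.min(),v.max())
        (T if nm=="t" else S)[n]=(u.mean(),v.mean())
for n,h in(("hinge",.138),("pipe",.134)):
    print(n,ray(t,*T[n],h).round(4),ray(s,*S[n],h).round(4),tri([(t,*T[n]),(s,*S[n])]).round(4))
# clip: white pixels
for c,b,nm in((t,(222,208,246,242),"t"),(s,(400,255,430,290),"s")):
    u,v,m=blob(c,lambda h:(h[...,1]<50)&(h[...,2]>150),b)
    P=pts(c); 
    bt=b; Q=P[bt[1]:bt[3],bt[0]:bt[2]].reshape(-1,3); Q=Q[(Q[:,2]>.008)&(Q[:,2]<.1)]
    for lo,hi in((.055,.08),(.012,.025)):
        q=Q[(Q[:,2]>lo)&(Q[:,2]<hi)]; print(nm,lo,len(q),q.mean(0).round(4),q.min(0).round(4),q.max(0).round(4)) if len(q) else 0
    x0,y0,x1,y1=b
    print("\n".join("".join("%4d"%min(999,max(0,round(z*1000))) for z in r) for r in P[y0:y1,x0:x1,2]))
E
```

```text
hinge t 9 306.11 170.67 305 307 169 172
hinge s 7 301.43 230.29 301 302 229 232
pipe t 22 316.55 192.09 314 319 189 195
pipe s 48 309.96 211.33 307 313 207 215
hinge [0.6431 0.0253 0.138 ] [0.6484 0.0262 0.138 ] [0.645  0.0244 0.133 ]
pipe [ 0.5786 -0.0075  0.134 ] [ 0.5892 -0.002   0.134 ] [ 0.5812 -0.0084  0.1218]
t 0.055 21 [0.4829 0.2706 0.0636] [0.476  0.2656 0.0568] [0.4918 0.2754 0.0691]
t 0.012 95 [0.483  0.2638 0.0182] [0.4505 0.2292 0.0121] [0.5153 0.2855 0.025 ]
   0   1   0   1   9   5   1   0   0   2   5   0   0   0   0   1   0   0   0   3   0   0   5   0
   7   0   3   0   0   1   0   1   0   3   1   2   6   0   0   0   4   4   0   0   0   5   1   0
   0   0   8   8   0   0   0   0   0   0   0   0   3   0   2   5   0   0   0   3   0   0   0   1
   0   0   6   0   0   2   0   0   4   0   7   0   2   0   5   2   8   0   3   0   3   0   0   0
   0   4   0   0   0   2   0   1   0   4   0   3   1   1   0   2   0   0   3   4   0   2   0   2
  11   4   0   0   1   5   2   0   3   0   1   0   3   0   0   3   0   0   0   0   2   2   2   1
   0   0   2   5   0   8   0   4   0   0
[... 6371 characters left out ...]
  0   2   3   0   5   8   6  10   0   3   2   0   2   0   0   1   1   3   2   0   1   2   0   5
   2   0   3   0   0   0   2   0   0   1   0   2   6   3   1   0   0   4   0   2   0   0   1   2   2   0   0   0   0   0
   2   3   3   0   0   0   0   0   2   0   0   0   2   0   0   0   0   0   2   0   0   1   0   0   1   1   0   0   3   2
   2   3   0   3   2   0   5   1   3   0   2   3   4   1   0   1   0   1   3   2   1   2   1   3   1   0   4   1   0   1
   1   1   0   0   0   0   0   3   1   4   0   0   0   1   1   0   1   1   2   0   1   1   0   0   2   3   0   0   0   0
   2   0   0   0   4   5   3   2   0   3   1   1   2   1   1   1   2   4   1   2   0   1   4   0   1   2   0   1   0   0
```

```bash
python3 - <<'E'
from h import *
t=dict(np.load("top0.npz")); s=dict(np.load("scene0.npz"))
g=cv2.cvtColor(t["color"],cv2.COLOR_RGB2GRAY)
print(g[180:216:2,290:334])
# pipe hull, top
hsv=cv2.cvtColor(t["color"],cv2.COLOR_RGB2HSV)
m=((hsv[...,1]>70)|(hsv[...,2]<90)).astype(np.uint8); m[:184]=0;m[200:]=0;m[:,:309]=0;m[:,325:]=0
p=np.argwhere(m)[:,::-1].astype(np.int32); print(p.min(0),p.max(0)); M=cv2.moments(cv2.convexHull(p)); u,v=M["m10"]/M["m00"],M["m01"]/M["m00"]; print("pipe top",u,v,ray(t,u,v,.134).round(4))
P=pts(t)
# clip bar & lug in top
hs=hsv.astype(int); w=((hs[...,1]<60)&(hs[...,2]>150)); w[:208]=0;w[240:]=0;w[:,:222]=0;w[:,246:]=0
L=[];B=[]
for v in range(210,240):
    c=np.nonzero(w[v])[0]
    if len(c): print(v,c.min(),c.max(),len(c))
Ps=pts(s)
print("scene pipe z"); print((Ps[200:222,298:322,2]*1000).round().astype(int))
E
```

```text
[[ 78  79  81  78  78  77  77  78  78  78  77  79  78  79  78  78  78  78
   77  82 112 199 245 245 221 213 203 241 245 245 245 242 241 246 246 242
  125 128 129 129 128 129 128 128]
 [190 237 242 212  86  77  78  77  77  76  76  81  98 136 199 230 235 231
  239 246 246 245 242 182 226 241 240 235 244 246 246 243 217 246 246 244
  200 127 127 127 128 128 128 127]
 [246 247 242 194 115 171 234 235 237 239 246 246 246 246 246 246 246 246
  246 246 244 228 244 234 236 244 244 241 245 246 246 245 238 243 246 246
  245 126 128 128 129 128 129 128]
 [245 217 109 192 247 246 246 246 246 246 246 246 246 246 246 246 246 246
  246 246 246 246 246 246 246 243 228 237 246 246 246 246 241 214 246 246
  244 196 128 128 128 128 127 127]
 [164 119  78 122 222 246 246 246 246 246 246 246 246 246 246 246 246 246
  246 246 246 246 244 219 174 176 154 157 194 237 245 246 241 197 242 246
  246 244 125 129 130 129 129 130]
 [129 118  79  80 186 246 246 246 246 246 246 246 246 246 246 246 246 246
  246 246 246 246 241 174 166  99  68  68  82 149 230 246 246 242 215 246
  246 243 165 127 127 127 128 128]
 [
[... 4136 characters left out ...]
22 118 118 117 133 131 116 117 117 116 120 122 119 118 120 117 118
  119 118 120 116 118 117]
 [118 117 115 116 129 134 132 130 118 117 118 121 116 117 118 115 114 119
  119 118 116 118 119 951]
 [117 118 116 127 130 133 134 129 130 132 115 118 117 112 119 116 118 117
  115 115 117 115 115 117]
 [134 129 130 125 130 131 134 130 132 134 132 118 116 117 118 116 114 118
  118 117 119 117 119 117]
 [130 129 133 131 134 130 128 133 134 133 130 116 117 121 116 117 118 113
  118 115 117 114 117 115]
 [126 127 130 131 133 132 133 132 133 130 127 118 118 120 116 117 119 118
  116 117 116 118 118 120]
 [123 124 124 127 128 130 130 131 131 129 120 117 116 115 117 116 121 118
  116 117 115 117 117 119]]
```

```bash
python3 - <<'E'
from h import *
t=dict(np.load("top0.npz")); s=dict(np.load("scene0.npz"))
g=cv2.cvtColor(t["color"],cv2.COLOR_RGB2GRAY).astype(float)
def cross(a,th):
    i=np.nonzero((a[:-1]<th)&(a[1:]>=th))[0][0]; return i+(th-a[i])/(a[i+1]-a[i])
E=[]
for v in range(189,209):
    r=g[v,290:303]; E.append((290+cross(r,(78+ (246 if v<202 else 172))/2),v))
w=np.array([ray(t,u,v,.116)[:2] for u,v in E]); 
l=cv2.fitLine(w.astype(np.float32),cv2.DIST_HUBER,0,.001,.001).ravel(); d=l[:2]*-np.sign(l[0]); print("x axis by left edge",np.degrees(np.arctan2(d[1],d[0]))%360)
E=[]
for u in range(302,316):
    r=g[200:216,u][::-1]; E.append((u,215-cross(r,125)))
w2=np.array([ray(t,u,v,.116)[:2] for u,v in E]); l2=cv2.fitLine(w2.astype(np.float32),cv2.DIST_HUBER,0,.001,.001).ravel(); d2=l2[:2]*-np.sign(l2[1]); print("y axis by bottom",np.degrees(np.arctan2(d2[1],d2[0]))%360-270+180)
# right (outer) edge of back wall, z .132
E=[]
for v in range(182,200):
    r=g[v,324:336][::-1]; E.append((335-cross(r,187),v))
w3=np.array([ray(t,u,v,.132)[:2] for u,v in E]); l3=cv2.fitLine(w3.astype(np.float32),cv2.DIST_HUBER,0,.001,.001).ravel(); d3=l3[:2]*-np.sign(l3[0]); print("right edge",np.degrees(np.arctan2(d3[1],d3[0]))%360)
for yaw in (192.5,193.5,194.5):
    a=np.radians(yaw); ex=np.array([np.cos(a),np.sin(a)]); ey=np.array([-ex[1],ex[0]])
    # station coords: left edge y=-50, right y=50, bottom x=114
    yl=(w@ey).mean(); yr=(w3@ey).mean(); xb=(w2@ex).mean()
    p=ray(t,316.53,191.95,.134)[:2]; p2=ray(s,309.8,208.3,.134)[:2]; hi=ray(t,306.11,170.67,.138)[:2]
    f=lambda q:((q@ex-(xb-.114)).round(4),(q@ey-(yl+.05)).round(4))
    print(yaw,"width",yr-yl,"pipe",f(p),"scenepipe",f(p2),"hinge",f(hi), "origin", ((xb-.114)*ex+(yl+.05)*ey).round(4))
print(p,p2)
# clip bar axis
hs=cv2.cvtColor(t["color"],cv2.COLOR_RGB2GRAY).astype(float)
E=[]
for v in list(range(216,219))+list(range(233,236)):
    r=hs[v,220:240]; b=80; k=np.clip(r-110,0,None); k[13:]=0; E.append(ray(t,220+(k*np.arange(20)).sum()/k.sum(),v,.018)[:2])
E=np.array(E); l=cv2.fitLine(E.astype(np.float32),2,0,.001,.001).ravel(); d=l[:2]*-np.sign(l[0]); print("clip yaw",np.degrees(np.arctan2(d[1],d[0]))%360,E.mean(0))
k=np.clip(hs[213:240,222:245]-110,0,None)
# lug
Q=np.clip(hs[219:230,222:228]-110,0,None); vv,uu=np.mgrid[219:230,222:228]; print("lug rows",(Q*vv).sum()/Q.sum())
print(hs[212:240,223:236].astype(int))
E
```

```text
x axis by left edge 195.06084
y axis by bottom 194.52554
right edge 193.4524
192.5 width 0.10092262396239268 pipe (np.float64(0.0697), np.float64(0.0156)) scenepipe (np.float64(0.067), np.float64(0.018)) hinge (np.float64(0.0001), np.float64(-0.0025)) origin [0.6437 0.0229]
193.5 width 0.10094869034896999 pipe (np.float64(0.0703), np.float64(0.0157)) scenepipe (np.float64(0.0676), np.float64(0.0181)) hinge (np.float64(0.0004), np.float64(-0.0012)) origin [0.6438 0.0242]
194.5 width 0.10094400678655502 pipe (np.float64(0.0709), np.float64(0.0158)) scenepipe (np.float64(0.0683), np.float64(0.0182)) hinge (np.float64(0.0007), np.float64(0.0)) origin [0.6438 0.0256]
[ 0.57906359 -0.00744914] [ 0.58221319 -0.00916738]
clip yaw 183.90005 [0.48119536 0.27596848]
lug rows 224.20966484801247
[[124 124 125 124 124 124 124 124 126 126 126 125 125]
 [124 125 125 125 126 119 108 125 126 126 125 125 125]
 [125 125 125 126 126 115  88 103 108 126 125 125 125]
 [125 126 119 101 135 216 240 229 116 127 126 126 126]
 [128 127 118  77 147 239 247 245 137 127 127 127 120]
 [126 126 116  77 125 226 247 2
[... 534 characters left out ...]
70 186 194 218 225 219 131 100 100 101]
 [125 125 125 124 127 188 244 246 243 118  75  89 116]
 [126 126 126 126 126 210 247 247 247 237 236 237 239]
 [126 126 126 126 126 215 247 247 247 243 244 243 241]
 [126 126 126 126 126 189 245 247 246 199 194 188 181]
 [125 125 125 125 126 164 238 247 246 144 126 125 126]
 [127 127 127 127 128 173 241 247 246 143 129 128 129]
 [127 128 127 128 128 175 242 247 246 153 129 128 128]
 [127 128 128 128 128 160 232 246 244 184 130 128 127]
 [126 127 127 127 127 137 179 214 203 162 129 128 128]
 [125 127 126 126 126 125 126 126 126 125 126 126 127]
 [125 125 125 125 126 126 125 125 126 126 126 126 127]
 [127 127 127 127 127 127 126 127 128 127 128 128 127]]
```

```bash
cat >> h.py <<'E'
from scipy.spatial.transform import Rotation as R
def tool():
    s=bot.read_state(); r=R.from_rotvec(s["ee_rot"]).as_matrix(); return s,s["position"],r
def yawy(r): return np.degrees(np.arctan2(r[1,1],r[0,1]))   # world yaw of tool y
def plan(xyz,yaw,n):
    s,p,r=tool(); q=np.array(xyz)-p; dy=(yaw-yawy(r)+180)%360-180
    print("from",p.round(4),"yaw",round(yawy(r),2),"tilt",(r[:,2]).round(4),"dw",(q*1000).round(1),"rz",round(-dy,1))
    for k in range(n):
        rk=r@R.from_euler("z",-dy*k/n,degrees=True).as_matrix()
        print((rk.T@(q*1000/n)).round(1),"rz",round(-dy/n,1))
E
python3 - <<'E'
from h import *
t=dict(np.load("top0.npz")); s=dict(np.load("scene0.npz"))
a=ray(t,226.66,224.2,.066);b=ray(s,421.6,262.1,.066);print(a,b)
m=(a+b)/2
plan([m[0],m[1],.12],183.9-180,15)
E
```

```text
[0.4815958  0.27279555 0.066     ] [0.48501455 0.27160316 0.066     ]
from [ 0.2266 -0.5008  0.2308] yaw -65.66 tilt [-3.e-04  1.e-03 -1.e+00] dw [ 256.7  773.  -110.8] rz -69.6
[ 36.8 -39.9   7.4] rz -4.6
[ 39.9 -36.8   7.4] rz -4.6
[ 42.8 -33.4   7.4] rz -4.6
[ 45.3 -29.9   7.4] rz -4.6
[ 47.6 -26.1   7.4] rz -4.6
[ 49.6 -22.2   7.4] rz -4.6
[ 51.2 -18.1   7.4] rz -4.6
[ 52.5 -13.9   7.4] rz -4.6
[53.4 -9.6  7.4] rz -4.6
[54.  -5.3  7.4] rz -4.6
[54.3 -0.9  7.4] rz -4.6
[54.2  3.5  7.4] rz -4.6
[53.7  7.9  7.4] rz -4.6
[52.9 12.2  7.4] rz -4.6
[51.7 16.5  7.4] rz -4.6
```

Call:
step_arm([
  {"x": 36.8, "y": -39.9, "z": 0, "rz": -4.6, "claw": 50},
  {"x": 39.9, "y": -36.8, "rz": -4.6, "claw": 50},
  {"x": 42.8, "y": -33.4, "rz": -4.6, "claw": 50},
  {"x": 45.3, "y": -29.9, "rz": -4.6, "claw": 50},
  {"x": 47.6, "y": -26.1, "rz": -4.6, "claw": 50},
  {"x": 49.6, "y": -22.2, "rz": -4.6, "claw": 50},
  {"x": 51.2, "y": -18.1, "rz": -4.6, "claw": 50},
  {"x": 52.5, "y": -13.9, "z": 10, "rz": -4.6, "claw": 50},
  {"x": 53.4, "y": -9.6, "z": 15, "rz": -4.6, "claw": 50},
  {"x": 54, "y": -5.3, "z": 15, "rz": -4.6, "claw": 50},
])

```text
invalid input at $.commands[0]: expected keys x, y, z, rx, ry, rz, claw
```

Call:
step_arm([
  {"x": 54.3, "y": -0.9, "z": 15, "rz": -4.6, "claw": 50},
  {"x": 54.2, "y": 3.5, "z": 15, "rz": -4.6, "claw": 50},
  {"x": 53.7, "y": 7.9, "z": 15, "rz": -4.6, "claw": 50},
  {"x": 52.9, "y": 12.2, "z": 15, "rz": -4.6, "claw": 50},
  {"x": 51.7, "y": 16.5, "z": 11, "rz": -4.6, "claw": 50},
  {"claw": 50},
])

```text
invalid input at $.commands[0]: expected keys x, y, z, rx, ry, rz, claw
```

```bash
python3 - <<'E'
from h import *
plan([.4833,.2722,.0265],3.9,1); s=bot.read_state(); print(s["time_s"],s["grip_width"],s["joint_pos"].round(2))
c=cam("scene"); save(c,"pics/g1.png",(340,180,500,300),4)
E
```

```text
from [ 0.2266 -0.5008  0.2308] yaw -65.66 tilt [-3.e-04  1.e-03 -1.e+00] dw [ 256.7  773.  -204.3] rz -69.6
[ 552.5 -598.3  205. ] rz -69.6
0.1 0.08518037354220613 [-1.23  0.35  1.65  0.    1.14 -0.08]
```

View pics/g1.png

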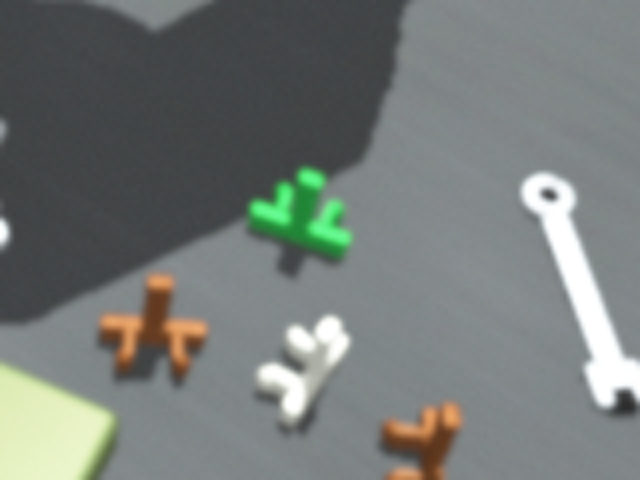

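Call:
step_arm([
  {"x": 36.8, "y": -39.9, "z": 0, "rx": 0, "ry": 0, "rz": -4.6, "claw": 50},
  {"x": 39.9, "y": -36.8, "z": 0, "rx": 0, "ry": 0, "rz": -4.6, "claw": 50},
  {"x": 42.8, "y": -33.4, "z": 0, "rx": 0, "ry": 0, "rz": -4.6, "claw": 50},
  {"x": 45.3, "y": -29.9, "z": 0, "rx": 0, "ry": 0, "rz": -4.6, "claw": 50},
  {"x": 47.6, "y": -26.1, "z": 0, "rx": 0, "ry": 0, "rz": -4.6, "claw": 50},
  {"x": 49.6, "y": -22.2, "z": 0, "rx": 0, "ry": 0, "rz": -4.6, "claw": 50},
  {"x": 51.2, "y": -18.1, "z": 0, "rx": 0, "ry": 0, "rz": -4.6, "claw": 50},
  {"x": 52.5, "y": -13.9, "z": 10, "rx": 0, "ry": 0, "rz": -4.6, "claw": 50},
  {"x": 53.4, "y": -9.6, "z": 15, "rx": 0, "ry": 0, "rz": -4.6, "claw": 50},
  {"x": 54, "y": -5.3, "z": 15, "rx": 0, "ry": 0, "rz": -4.6, "claw": 50},
])

```text
time_s: 1.4
position: [0.3996, 0.0155, 0.191]
ee_rot: [2.565, 1.813, 0.001]
ft_force: [0.2, -1.2, 0.1]
grip_width: 0.0499
grip_force: 0.0
```

Call:
step_arm([
  {"x": 54.3, "y": -0.9, "z": 15, "rx": 0, "ry": 0, "rz": -4.6, "claw": 50},
  {"x": 54.2, "y": 3.5, "z": 15, "rx": 0, "ry": 0, "rz": -4.6, "claw": 50},
  {"x": 53.7, "y": 7.9, "z": 15, "rx": 0, "ry": 0, "rz": -4.6, "claw": 50},
  {"x": 52.9, "y": 12.2, "z": 15, "rx": 0, "ry": 0, "rz": -4.6, "claw": 50},
  {"x": 51.7, "y": 16.5, "z": 11, "rx": 0, "ry": 0, "rz": -4.6, "claw": 50},
  {"x": 0, "y": 0, "z": 0, "rx": 0, "ry": 0, "rz": 0, "claw": 50},
])

```text
time_s: 2.15
position: [0.4867, 0.2731, 0.119]
ee_rot: [-2.151, -2.289, 0.001]
ft_force: [-0.7, -0.8, 0.5]
grip_width: 0.0502
grip_force: 0.0
```

```bash
python3 - <<'E'
from h import *
plan([.4833,.2722,.0265],3.9,1); s=bot.read_state(); print(s["time_s"],s["grip_width"],s["joint_pos"].round(2))
E
```

```text
from [0.4867 0.2731 0.119 ] yaw 3.56 tilt [-1.e-03 -2.e-04 -1.e+00] dw [ -3.4  -0.9 -92.5] rz -0.3
[-0.7 -3.4 92.5] rz -0.3
2.15 0.050154485629940654 [0.43 0.51 1.73 0.   0.91 0.37]
```

Call:
step_arm([
  {"x": -0.7, "y": -3.4, "z": 30, "rx": 0, "ry": 0, "rz": -0.3, "claw": 50},
  {"x": 0, "y": 0, "z": 40, "rx": 0, "ry": 0, "rz": 0, "claw": 50},
  {"x": 0, "y": 0, "z": 22.5, "rx": 0, "ry": 0, "rz": 0, "claw": 50},
  {"x": 0, "y": 0, "z": 0, "rx": 0, "ry": 0, "rz": 0, "claw": 28},
  {"x": 0, "y": 0, "z": 0, "rx": 0, "ry": 0, "rz": 0, "claw": 22},
  {"x": 0, "y": 0, "z": 0, "rx": 0, "ry": 0, "rz": 0, "claw": 10},
  {"x": 0, "y": 0, "z": 0, "rx": 0, "ry": 0, "rz": 0, "claw": 10},
  {"x": 0, "y": 0, "z": 0, "rx": 0, "ry": 0, "rz": 0, "claw": 10},
])

```text
time_s: 3.15
position: [0.4841, 0.2699, 0.0292]
ee_rot: [2.149, 2.29, 0.003]
ft_force: [-0.4, -1.5, 7.3]
grip_width: 0.0149
grip_force: 59.3
```

```bash
python3 - <<'E'
from h import *
plan([.4833,.2722,.0265],3.9,1); s=bot.read_state(); print(s["time_s"],s["grip_width"],s["grip_force"],s["ft_force"],s["ft_torque"])
c=cam("scene"); save(c,"pics/g2.png",(340,180,500,300),4)
E
```

```text
from [0.4841 0.2699 0.0292] yaw 3.64 tilt [ 1.9e-03  7.0e-04 -1.0e+00] dw [-0.8  2.3 -2.7] rz -0.3
[ 2.4 -0.7  2.7] rz -0.3
3.15 0.014926070493850464 59.267866015434265 [-0.3897631  -1.4947363   7.33216682] [-0.2964292   0.15692716 -0.03303707]
```

View pics/g2.png

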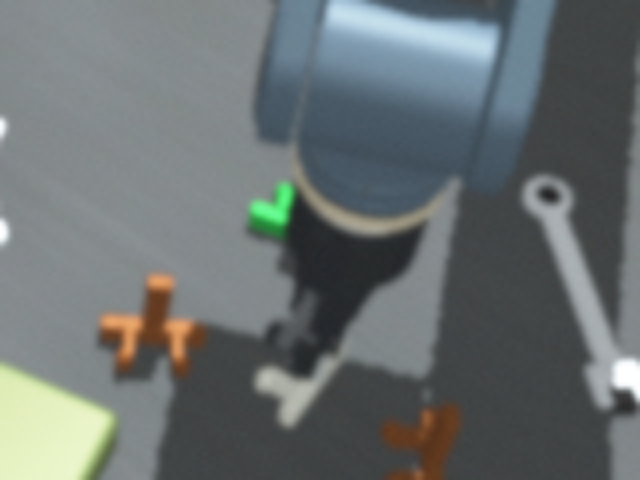

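Call:
step_arm([
  {"x": 0, "y": 0, "z": -10, "rx": 0, "ry": 0, "rz": 0, "claw": 10},
  {"x": 0, "y": 0, "z": -40, "rx": 0, "ry": 0, "rz": 0, "claw": 10},
  {"x": 0, "y": 0, "z": -50, "rx": 0, "ry": 0, "rz": 0, "claw": 10},
  {"x": 0, "y": 0, "z": -50, "rx": 0, "ry": 0, "rz": 0, "claw": 10},
  {"x": 0, "y": 0, "z": -30, "rx": 0, "ry": 0, "rz": 0, "claw": 10},
  {"x": 0, "y": 0, "z": 0, "rx": 0, "ry": 0, "rz": 0, "claw": 10},
])

```text
time_s: 3.95
position: [0.4843, 0.2701, 0.2107]
ee_rot: [2.148, 2.29, 0.007]
ft_force: [-0.3, -0.4, -1.5]
grip_width: 0.0152
grip_force: 58.5
```

```bash
python3 - <<'E'
from h import *
a=np.radians(14.3+180); ey=np.array([-np.sin(a),np.cos(a)]); p=np.array([.581,-.0083])
q=p-.042*ey; plan([*q,.165],14.3,6)
s=bot.read_state(); print(s["time_s"],s["grip_width"],s["grip_force"],s["ft_force"])
E
```

```text
from [0.4843 0.2701 0.2107] yaw 3.64 tilt [ 0.0046  0.0021 -1.    ] dw [  86.4 -237.7  -45.7] rz -10.7
[-40.5  11.8   7.6] rz -1.8
[-40.8  10.6   7.6] rz -1.8
[-41.1   9.3   7.6] rz -1.8
[-41.4   8.    7.6] rz -1.8
[-41.6   6.7   7.6] rz -1.8
[-41.8   5.4   7.6] rz -1.8
3.95 0.015248676225296362 58.500242829322815 [-0.30580134 -0.35240168 -1.5446781 ]
```

Call:
step_arm([
  {"x": -40.5, "y": 11.8, "z": 0, "rx": 0.26, "ry": -0.1, "rz": -1.8, "claw": 10},
  {"x": -40.8, "y": 10.6, "z": 0, "rx": 0, "ry": 0, "rz": -1.8, "claw": 10},
  {"x": -41.1, "y": 9.3, "z": 0, "rx": 0, "ry": 0, "rz": -1.8, "claw": 10},
  {"x": -41.4, "y": 8, "z": 0, "rx": 0, "ry": 0, "rz": -1.8, "claw": 10},
  {"x": -41.6, "y": 6.7, "z": 0, "rx": 0, "ry": 0, "rz": -1.8, "claw": 10},
  {"x": -41.8, "y": 5.4, "z": 0, "rx": 0, "ry": 0, "rz": -1.8, "claw": 10},
  {"x": 0, "y": 0, "z": 0, "rx": 0, "ry": 0, "rz": 0, "claw": 10},
])

```text
time_s: 4.82
position: [0.5698, 0.0297, 0.2066]
ee_rot: [-1.926, -2.478, 0.009]
ft_force: [-0.2, 0.5, 0.0]
grip_width: 0.0152
grip_force: 58.5
```

```bash
python3 - <<'E'
from h import *
a=np.radians(14.3+180); ey=np.array([-np.sin(a),np.cos(a)]); p=np.array([.581,-.0083])
q=p-.042*ey; plan([*q,.165],14.3,1)
for n,b in(("top",(280,150,360,230)),("scene",(240,160,360,260))):
    c=cam(n); np.savez(n+"1.npz",**c)
    im=c["color"][b[1]:b[3],b[0]:b[2],::-1]; cv2.imwrite(f"{n}1.png",cv2.resize(im,(400,400*(b[3]-b[1])//(b[2]-b[0])),interpolation=2))
A=cv2.imread("top1.png");B=cv2.imread("scene1.png"); B=cv2.copyMakeBorder(B,0,400-B.shape[0],0,0,0); cv2.imwrite("pics/h1.png",np.hstack([A,B]))
E
```

```text
from [0.5698 0.0297 0.2066] yaw 14.29 tilt [-0.0061 -0.0023 -1.    ] dw [  0.8   2.6 -41.6] rz -0.0
[ 2.4  1.7 41.6] rz -0.0
```

View pics/h1.png

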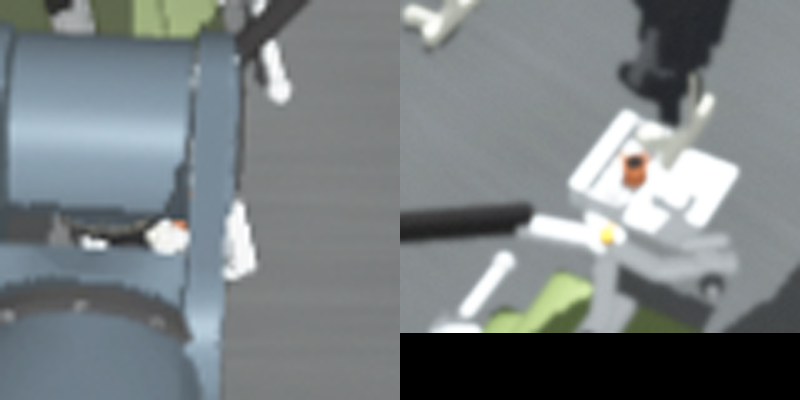

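```bash
python3 - <<'E'
from h import *
s=dict(np.load("scene1.npz")); P=pts(s); hsv=cv2.cvtColor(s["color"],cv2.COLOR_RGB2HSV)
a=np.radians(194.3); ex=np.array([np.cos(a),np.sin(a)]); ey=np.array([-ex[1],ex[0]])
p=np.array([.5822,-.0092]); 
st,tp,r=tool()
box=np.zeros((400,640),bool); box[160:230,300:345]=1
m=box&(P[...,2]>.165)&(P[...,2]<.25)&(hsv[...,2]>110)&(hsv[...,1]<70)
Q=P[m]; S=np.c_[70+1000*(Q[:,:2]-p)@ex,16+1000*(Q[:,:2]-p)@ey,Q[:,2]*1000]
print("tcp(avg frame) station",70+1000*(tp[:2]-[.581,-.0083])@ex,16+1000*(tp[:2]-[.581,-.0083])@ey,len(S))
uv=np.argwhere(m)
for q,w in sorted(zip(S.round(1).tolist(),uv.tolist()),key=lambda k:k[1]): print(w,q,hsv[w[0],w[1],2])
E
```

```text
tcp(avg frame) station 71.49691264349889 -26.01235666096595 249
[181, 330] [83.1, -34.2, 243.6] 115
[182, 330] [79.4, -36.2, 244.7] 115
[183, 327] [74.5, -30.9, 243.4] 127
[183, 328] [78.5, -31.4, 239.9] 127
[184, 327] [73.1, -31.7, 241.8] 135
[184, 328] [77.1, -32.2, 238.3] 133
[185, 327] [72.0, -32.2, 239.7] 131
[185, 328] [79.0, -31.2, 232.8] 132
[186, 327] [72.4, -32.0, 236.0] 129
[186, 328] [76.6, -32.4, 232.2] 132
[187, 327] [69.9, -33.3, 235.6] 134
[187, 328] [78.1, -31.6, 227.1] 132
[188, 326] [61.4, -35.2, 241.1] 114
[188, 327] [73.4, -31.5, 228.0] 142
[188, 328] [76.7, -32.3, 225.3] 133
[188, 330] [82.3, -34.7, 221.3] 130
[188, 331] [103.9, -26.3, 196.9] 185
[189, 325] [57.2, -34.9, 241.6] 114
[189, 326] [63.0, -34.4, 235.9] 134
[189, 327] [71.1, -32.7, 227.4] 148
[189, 328] [77.1, -32.1, 221.5] 136
[189, 329] [79.3, -33.6, 220.2] 115
[189, 330] [82.7, -34.5, 217.3] 162
[189, 331] [102.0, -27.2, 195.7] 230
[189, 332] [102.6, -29.6, 196.3] 242
[189, 333] [104.3, -31.5, 195.5] 226
[190, 325] [57.2, -34.9, 238.3] 134
[190, 326] [60.3, -35.8, 235.8] 144
[190, 327] [74.2, -31.0,
[... 7202 characters left out ...]
31.6, 182.3] 223
[208, 317] [39.6, -22.5, 187.0] 238
[208, 318] [38.3, -25.9, 190.1] 217
[208, 319] [38.7, -28.4, 191.1] 196
[208, 320] [37.3, -31.9, 194.4] 190
[208, 321] [42.1, -31.8, 189.4] 190
[208, 322] [47.8, -31.4, 183.4] 211
[209, 317] [39.1, -22.7, 184.1] 248
[209, 318] [37.4, -26.3, 187.7] 226
[209, 319] [37.4, -29.0, 189.2] 198
[209, 320] [37.5, -31.7, 190.5] 189
[209, 321] [39.9, -33.0, 188.7] 201
[209, 322] [45.6, -32.5, 182.6] 235
[210, 317] [38.7, -22.8, 180.9] 253
[210, 318] [37.6, -26.1, 183.8] 239
[210, 319] [39.8, -27.6, 182.3] 216
[210, 320] [39.4, -30.5, 184.3] 205
[210, 321] [42.0, -31.8, 182.3] 226
[211, 319] [36.2, -29.6, 183.5] 244
[211, 320] [38.2, -31.1, 182.2] 237
```

```bash
python3 - <<'E'
from h import *
a=np.radians(14.3+180); ey=np.array([-np.sin(a),np.cos(a)]); p=np.array([.581,-.0083])
q=p-.042*ey; plan([*q,.1472],14.3,1); s,p,r=tool(); print(s["time_s"],(r.T@[0,0,-1]).round(4))
E
```

```text
from [0.5692 0.032  0.2069] yaw 14.38 tilt [-0.0062 -0.0018 -1.    ] dw [  1.5   0.4 -59.7] rz 0.1
[-0.   1.9 59.7] rz 0.1
4.925 [2.0e-04 6.5e-03 1.0e+00]
```

Call:
step_arm([
  {"x": 0, "y": 1.7, "z": 20, "rx": -0.35, "ry": 0, "rz": 0, "claw": 10},
  {"x": 0, "y": 0, "z": 20, "rx": 0, "ry": 0, "rz": 0, "claw": 10},
  {"x": 0, "y": 0, "z": 10, "rx": 0, "ry": 0, "rz": 0, "claw": 10},
  {"x": 0, "y": 0, "z": 4, "rx": 0, "ry": 0, "rz": 0, "claw": 10},
  {"x": 0, "y": 0, "z": 0, "rx": 0, "ry": 0, "rz": 0, "claw": 10},
  {"x": 0, "y": 0, "z": 0, "rx": 0, "ry": 0, "rz": 0, "claw": 10},
])

```text
time_s: 5.68
position: [0.5717, 0.0324, 0.1545]
ee_rot: [1.923, 2.481, 0.002]
ft_force: [0.2, -0.2, -0.2]
grip_width: 0.015
grip_force: 58.5
```

Call:
step_arm([
  {"x": 0, "y": 0, "z": 2, "rx": 0, "ry": 0, "rz": 0, "claw": 10},
  {"x": 0, "y": 0, "z": 2, "rx": 0, "ry": 0, "rz": 0, "claw": 10},
])

```text
time_s: 5.92
position: [0.5715, 0.0323, 0.1499]
ee_rot: [1.924, 2.482, 0.001]
ft_force: [0.1, 0.3, -1.3]
grip_width: 0.0151
grip_force: 58.5
```

```bash
python3 - <<'E'
from h import *
a=np.radians(14.3+180); ey=np.array([-np.sin(a),np.cos(a)]); p=np.array([.581,-.0083])
q=p-.042*ey; plan([*q,.1452],14.3,1); s,p,r=tool(); print(s["time_s"],(r.T@[0,0,-1]).round(4),s["ft_force"],s["ft_torque"],s["grip_width"])
E
```

```text
from [0.5715 0.0323 0.1499] yaw 14.44 tilt [ 1.8e-03 -6.0e-04 -1.0e+00] dw [-0.9  0.1 -4.7] rz 0.1
[ 0.3 -0.8  4.7] rz 0.1
5.925 [ 0.001  -0.0016  1.    ] [ 0.12490905  0.25110141 -1.26383204] [ 0.0059472   0.01105058 -0.03155537] 0.015055310300142653
```

Call:
step_arm([
  {"x": 0, "y": -0.8, "z": 2, "rx": 0, "ry": 0, "rz": 0, "claw": 10},
  {"x": 0, "y": 0, "z": 1, "rx": 0, "ry": 0, "rz": 0, "claw": 10},
  {"x": 0, "y": 0, "z": 0, "rx": 0, "ry": 0, "rz": 0, "claw": 10},
])

```text
time_s: 6.3
position: [0.5706, 0.0321, 0.1468]
ee_rot: [1.924, 2.482, 0.001]
ft_force: [0.0, -0.3, -0.6]
grip_width: 0.0154
grip_force: 58.5
```

Call:
step_arm([
  {"x": 0, "y": 0, "z": 1, "rx": 0, "ry": 0, "rz": 0, "claw": 10},
  {"x": 0, "y": 0, "z": 0, "rx": 0, "ry": 0, "rz": 0, "claw": 10},
])

```text
time_s: 6.55
position: [0.5706, 0.0321, 0.1458]
ee_rot: [1.924, 2.482, 0.001]
ft_force: [-0.1, -0.6, -0.7]
grip_width: 0.0149
grip_force: 58.5
```

Call:
step_arm([
  {"x": 0, "y": 0, "z": 1, "rx": 0, "ry": 0, "rz": 0, "claw": 10},
  {"x": 0, "y": 0, "z": 0, "rx": 0, "ry": 0, "rz": 0, "claw": 10},
])

```text
time_s: 6.8
position: [0.5708, 0.0322, 0.1452]
ee_rot: [1.923, 2.482, 0.001]
ft_force: [-1.2, -0.5, 4.1]
grip_width: 0.0146
grip_force: 58.9
```

Call:
step_arm([
  {"x": -2, "y": 0, "z": -0.4, "rx": 0, "ry": 0, "rz": 0, "claw": 10},
  {"x": -2, "y": 0, "z": 0, "rx": 0, "ry": 0, "rz": 0, "claw": 10},
  {"x": -1, "y": 0, "z": 0, "rx": 0, "ry": 0, "rz": 0, "claw": 10},
  {"x": 0, "y": 0, "z": 0, "rx": 0, "ry": 0, "rz": 0, "claw": 10},
])

```text
time_s: 7.3
position: [0.5719, 0.0272, 0.1452]
ee_rot: [1.924, 2.482, 0.001]
ft_force: [0.1, -0.3, -0.2]
grip_width: 0.0153
grip_force: 58.6
```

Call:
step_arm([
  {"x": -2, "y": 0, "z": 0, "rx": 0, "ry": 0, "rz": 0, "claw": 10},
  {"x": -1, "y": 0, "z": 0, "rx": 0, "ry": 0, "rz": 0, "claw": 10},
  {"x": 0, "y": 0, "z": 0, "rx": 0, "ry": 0, "rz": 0, "claw": 10},
])

```text
time_s: 7.68
position: [0.5727, 0.0243, 0.1452]
ee_rot: [1.924, 2.482, 0.001]
ft_force: [-0.9, -0.3, -0.4]
grip_width: 0.0148
grip_force: 58.6
```

```bash
cat >> h.py <<'E'
def stn():
    a=np.radians(194.3); ex=np.array([np.cos(a),np.sin(a)]); ey=np.array([-ex[1],ex[0]]); s,p,r=tool(); d=1000*(p[:2]-[.581,-.0083]); f=s["ft_force"]
    print("t",round(s["time_s"],2),"station",(70+d@ex).round(2),(16+d@ey).round(2),"z",(p[2]*1e3).round(2),"yaw",round(yawy(r),2),"F",(f[:2]@ex).round(2),(f[:2]@ey).round(2),f[2].round(2),"M",s["ft_torque"].round(3),"tilt",(r.T@[0,0,-1]).round(4)[:2],s["grip_width"].round(4))
E
python3 -c "from h import *; stn()"
```

```text
Traceback (most recent call last):
  File "h.py", line 35, in stn
    print("t",round(s["time_s"],2),"station",(70+d@ex).round(2),(16+d@ey).round(2),"z",(p[2]*1e3).round(2),"yaw",round(yawy(r),2),"F",(f[:2]@ex).round(2),(f[:2]@ey).round(2),f[2].round(2),"M",s["ft_torque"].round(3),"tilt",(r.T@[0,0,-1]).round(4)[:2],s["grip_width"].round(4))
                                                                                                                                                                                                                                                           ^^^^^^^^^^^^^^^^^^^^^
AttributeError: 'float' object has no attribute 'round'
```

Call:
step_arm([
  {"x": -1.5, "y": 0, "z": 0, "rx": 0, "ry": 0, "rz": 0, "claw": 10},
  {"x": -1.5, "y": 0, "z": 0, "rx": 0, "ry": 0, "rz": 0, "claw": 10},
  {"x": 0, "y": 0, "z": 0, "rx": 0, "ry": 0, "rz": 0, "claw": 10},
])

```text
time_s: 8.05
position: [0.5734, 0.0214, 0.1453]
ee_rot: [1.924, 2.482, 0.001]
ft_force: [-1.3, -0.2, -1.6]
grip_width: 0.0146
grip_force: 58.6
```

```bash
sed -i 's/s\["grip_width"\].round(4)/round(s["grip_width"],4)/' h.py; python3 -c "from h import *; stn()"
```

```text
t 8.05 station 70.01 -14.64 z 145.28 yaw 14.43 F 1.32 -0.1 -1.65 M [-0.014 -0.026  0.075] tilt [ 0.0009 -0.0013] 0.0146
```

Call:
step_arm([
  {"x": -1, "y": 0, "z": 0, "rx": 0, "ry": 0, "rz": 0, "claw": 10},
  {"x": 0, "y": 0, "z": 0, "rx": 0, "ry": 0, "rz": 0, "claw": 10},
])

```text
time_s: 8.3
position: [0.5737, 0.0205, 0.1453]
ee_rot: [1.924, 2.482, 0.001]
ft_force: [0.2, -0.1, -0.2]
grip_width: 0.0148
grip_force: 58.6
```

```bash
python3 -c "from h import *; stn()"
```

```text
t 8.3 station 70.01 -13.69 z 145.29 yaw 14.44 F -0.21 0.12 -0.23 M [ 0.033  0.038 -0.038] tilt [ 0.0009 -0.0013] 0.0148
```

Call:
step_arm([
  {"x": -0.8, "y": 0, "z": 0, "rx": 0, "ry": 0, "rz": 0, "claw": 10},
  {"x": 0, "y": 0, "z": 0, "rx": 0, "ry": 0, "rz": 0, "claw": 10},
])

```text
time_s: 8.55
position: [0.5739, 0.0197, 0.1453]
ee_rot: [1.924, 2.482, 0.001]
ft_force: [0.8, -0.1, -1.2]
grip_width: 0.015
grip_force: 58.6
```

```bash
python3 -c "from h import *; stn()"
```

```text
t 8.55 station 70.0 -12.92 z 145.28 yaw 14.44 F -0.73 0.28 -1.23 M [-0.027 -0.024  0.047] tilt [ 0.0009 -0.0013] 0.015
```

Call:
step_arm([
  {"x": -0.7, "y": 0, "z": 0, "rx": 0, "ry": 0, "rz": 0, "claw": 10},
  {"x": 0, "y": 0, "z": 0, "rx": 0, "ry": 0, "rz": 0, "claw": 10},
])

```text
time_s: 8.8
position: [0.5741, 0.019, 0.1453]
ee_rot: [1.924, 2.482, 0.001]
ft_force: [0.7, 0.4, -1.3]
grip_width: 0.0152
grip_force: 58.6
```

```bash
python3 -c "from h import *; stn()"
```

```text
t 8.8 station 69.99 -12.19 z 145.32 yaw 14.44 F -0.74 -0.18 -1.31 M [-0.055 -0.018  0.032] tilt [ 0.001  -0.0014] 0.0152
```

Call:
step_arm([
  {"x": -0.5, "y": 0, "z": 0, "rx": 0, "ry": 0, "rz": 0, "claw": 10},
  {"x": 0, "y": 0, "z": 0, "rx": 0, "ry": 0, "rz": 0, "claw": 10},
])

```text
time_s: 9.05
position: [0.5741, 0.0185, 0.1453]
ee_rot: [1.924, 2.482, 0.001]
ft_force: [0.3, 0.5, -0.8]
grip_width: 0.0147
grip_force: 58.6
```

```bash
python3 -c "from h import *; stn()"
```

```text
t 9.05 station 70.02 -11.71 z 145.29 yaw 14.44 F -0.42 -0.4 -0.78 M [-0.009 -0.037  0.002] tilt [ 0.0009 -0.0013] 0.0147
```

Call:
step_arm([
  {"x": -0.5, "y": 0, "z": 0, "rx": 0, "ry": 0, "rz": 0, "claw": 10},
  {"x": 0, "y": 0, "z": 0, "rx": 0, "ry": 0, "rz": 0, "claw": 10},
])

```text
time_s: 9.3
position: [0.5743, 0.0181, 0.1453]
ee_rot: [1.924, 2.482, 0.001]
ft_force: [-0.1, 0.2, -1.0]
grip_width: 0.0152
grip_force: 58.6
```

```bash
python3 -c "from h import *; stn()"
```

```text
t 9.3 station 70.0 -11.21 z 145.29 yaw 14.44 F 0.05 -0.21 -0.99 M [-0.02   0.02  -0.008] tilt [ 0.0009 -0.0013] 0.0152
```

Call:
step_arm([
  {"x": -0.5, "y": 0, "z": 0, "rx": 0, "ry": 0, "rz": 0, "claw": 10},
  {"x": 0, "y": 0, "z": 0, "rx": 0, "ry": 0, "rz": 0, "claw": 10},
])

```text
time_s: 9.55
position: [0.5743, 0.0177, 0.1453]
ee_rot: [1.924, 2.482, 0.001]
ft_force: [0.0, 1.3, -0.8]
grip_width: 0.0151
grip_force: 58.5
```

```bash
python3 -c "from h import *; stn()"
```

```text
t 9.55 station 70.02 -10.85 z 145.26 yaw 14.43 F -0.34 -1.22 -0.78 M [ 0.239  0.032 -0.032] tilt [ 0.0007 -0.0013] 0.0151
```

Call:
step_arm([
  {"x": 0.2, "y": 0, "z": 0, "rx": 0, "ry": 0, "rz": 0, "claw": 10},
  {"x": 0, "y": 0, "z": 0, "rx": 0, "ry": 0, "rz": 0, "claw": 18},
  {"x": 0, "y": 0, "z": 0, "rx": 0, "ry": 0, "rz": 0, "claw": 26},
  {"x": 0, "y": 0, "z": 0, "rx": 0, "ry": 0, "rz": 0, "claw": 40},
  {"x": 0, "y": 0, "z": -10, "rx": 0, "ry": 0, "rz": 0, "claw": 40},
  {"x": 0, "y": 0, "z": -30, "rx": 0, "ry": 0, "rz": 0, "claw": 40},
  {"x": 0, "y": 0, "z": -40, "rx": 0, "ry": 0, "rz": 0, "claw": 40},
  {"x": 0, "y": 0, "z": -40, "rx": 0, "ry": 0, "rz": 0, "claw": 40},
])

```text
time_s: 10.55
position: [0.5741, 0.0179, 0.2673]
ee_rot: [1.923, 2.481, 0.001]
ft_force: [0.9, 0.8, -0.7]
grip_width: 0.0399
grip_force: 0.0
```

```bash
python3 - <<'E'
from h import *
stn(); c=cam("scene"); np.savez("scene2.npz",**c); save(c,"pics/p1.png",(220,150,360,255),5)
c=cam("top"); np.savez("top2.npz",**c)
P=pts(c)
# free handle: dark pixels, z .12-.16, right of hinge
v=cv2.cvtColor(c["color"],cv2.COLOR_RGB2HSV)[...,2]
m=(v<70)&(P[...,2]>.125)&(P[...,2]<.16); m[:, :322]=0; m[:,362:]=0; m[:120]=0; m[170:]=0
q=np.argwhere(m)[:,::-1]; W=np.array([ray(c,u,w,.142)[:2] for u,w in q]); 
l=cv2.fitLine(W.astype(np.float32),2,0,.001,.001).ravel(); d=l[:2]*np.sign(l[0]); k=W@d
print("handle n",len(q),"dir",np.degrees(np.arctan2(d[1],d[0])),"c",l[2:],"ends",l[2:]+d*(k.min()-l[2:]@d),l[2:]+d*(k.max()-l[2:]@d), "zs",P[m][:,2].mean())
h=ray(c,306.11,170.67,.138)[:2]; print("hinge",h,"offset from line",np.cross(d,h-l[2:]))
E
```

```text
t 10.55 station 70.26 -11.08 z 267.29 yaw 14.44 F -1.05 -0.58 -0.71 M [-0.053 -0.02   0.018] tilt [ 0.0011 -0.0018] 0.0399
handle n 134 dir -42.03545 c [ 0.7343131  -0.09257538] ends [ 0.69568704 -0.05775304] [ 0.77235899 -0.12687473] zs 0.14131084235503852
hinge [0.64310627 0.02533666] offset from line 0.026505697969924434<stdin>:11: DeprecationWarning: Arrays of 2-dimensional vectors are deprecated. Use arrays of 3-dimensional vectors instead. (deprecated in NumPy 2.0)
```

View pics/p1.png

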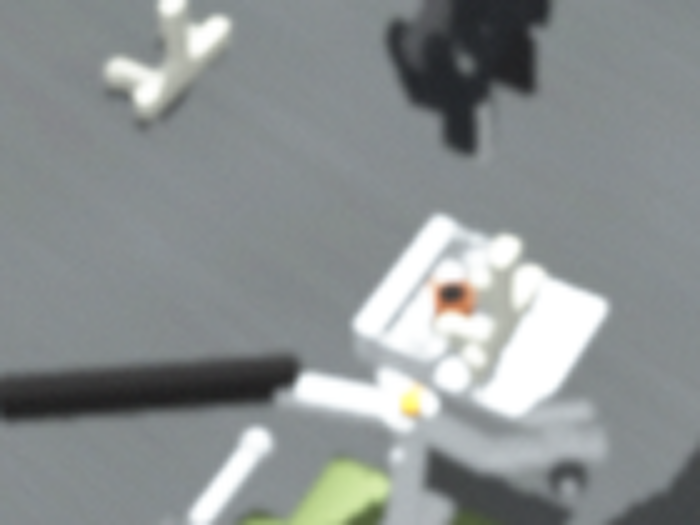

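```bash
python3 -c "
from h import *
plan([.7247,-.1372,.2],-42,6)"
```

```text
from [0.5758 0.0178 0.2705] yaw 14.44 tilt [ 0.0094 -0.001  -1.    ] dw [ 148.9 -155.   -70.5] rz 56.4
[-31.2  17.5  12. ] rz 9.4
[-27.9  22.3  12. ] rz 9.4
[-23.9  26.6  12. ] rz 9.4
[-19.2  30.1  12. ] rz 9.4
[-14.   32.9  12. ] rz 9.4
[-8.5 34.7 12. ] rz 9.4
```

Call:
step_arm([
  {"x": -31.2, "y": 17.5, "z": 0, "rx": 0, "ry": 0, "rz": 9.4, "claw": 0},
  {"x": -27.9, "y": 22.3, "z": 0, "rx": 0, "ry": 0, "rz": 9.4, "claw": 0},
  {"x": -23.9, "y": 26.6, "z": 0, "rx": 0, "ry": 0, "rz": 9.4, "claw": 0},
  {"x": -19.2, "y": 30.1, "z": 0, "rx": 0, "ry": 0, "rz": 9.4, "claw": 0},
  {"x": -14, "y": 32.9, "z": 10, "rx": 0, "ry": 0, "rz": 9.4, "claw": 0},
  {"x": -8.5, "y": 34.7, "z": 20, "rx": 0, "ry": 0, "rz": 9.4, "claw": 0},
  {"x": 0, "y": 0, "z": 20, "rx": 0, "ry": 0, "rz": 0, "claw": 0},
  {"x": 0, "y": 0, "z": 0, "rx": 0, "ry": 0, "rz": 0, "claw": 0},
  {"x": 0, "y": 0, "z": 0, "rx": 0, "ry": 0, "rz": 0, "claw": 0},
])

```text
time_s: 11.78
position: [0.7224, -0.1364, 0.2168]
ee_rot: [2.867, 1.281, 0.003]
ft_force: [0.2, 0.1, 0.0]
grip_width: 0.0002
grip_force: 0.0
```

```bash
python3 -c "
from h import *
plan([.7247,-.1372,.124],-42,1);stn()"
```

```text
from [ 0.7224 -0.1364  0.2168] yaw -41.86 tilt [ 2.5e-03 -7.0e-04 -1.0e+00] dw [  2.3  -0.8 -92.8] rz 0.1
[ 0.9  2.  92.8] rz 0.1
t 11.78 station -35.35 175.06 z 216.8 yaw -41.86 F -0.26 -0.06 0.05 M [-0.031 -0.04   0.06 ] tilt [-0.0011 -0.0023] 0.0002
```

Lower beside the handle, then approach slowly to contact.

Call:
step_arm([
  {"x": 0, "y": 2, "z": 40, "rx": 0, "ry": 0, "rz": 0, "claw": 0},
  {"x": 0, "y": 0, "z": 40, "rx": 0, "ry": 0, "rz": 0, "claw": 0},
  {"x": 0, "y": 0, "z": 12, "rx": 0, "ry": 0, "rz": 0, "claw": 0},
  {"x": 5, "y": 0, "z": 0, "rx": 0, "ry": 0, "rz": 0, "claw": 0},
  {"x": 5, "y": 0, "z": 0, "rx": 0, "ry": 0, "rz": 0, "claw": 0},
  {"x": 3, "y": 0, "z": 0, "rx": 0, "ry": 0, "rz": 0, "claw": 0},
  {"x": 0, "y": 0, "z": 0, "rx": 0, "ry": 0, "rz": 0, "claw": 0},
  {"x": 0, "y": 0, "z": 0, "rx": 0, "ry": 0, "rz": 0, "claw": 0},
])

```text
time_s: 12.78
position: [0.7328, -0.1289, 0.1239]
ee_rot: [2.868, 1.278, 0.002]
ft_force: [0.1, -0.6, -0.4]
grip_width: 0.0
grip_force: 0.0
```

```bash
cat >> h.py <<'E'
HG=np.array([.645,.0245])
def hnd():
    s,p,r=tool(); d=p[:2]-HG; f=r.T@s["ft_force"]
    print("t",round(s["time_s"],2),"R",(np.hypot(*d)*1e3).round(1),"ang",np.degrees(np.arctan2(d[1],d[0])).round(2),"tool-frame hinge",(1e3*(r.T@[*(HG-p[:2]),0])).round(1)[:2],"z",(p[2]*1e3).round(1),"yaw",round(yawy(r),2),"Ftool",f.round(2),"M",(r.T@s["ft_torque"]).round(2),"tilt",(r.T@[0,0,-1]).round(4)[:2])
E
python3 -c "
from h import *
hnd()"
```

```text
t 12.78 R 176.8 ang -60.23 tool-frame hinge [  55.4 -167.9] z 123.9 yaw -41.96 Ftool [-0.35  0.46  0.35] M [-0.03  0.   -0.01] tilt [-0.0007 -0.0017]
```

Call:
step_arm([
  {"x": 5, "y": 0, "z": 0, "rx": 0, "ry": 0, "rz": 0, "claw": 0},
  {"x": 3, "y": 0, "z": 0, "rx": 0, "ry": 0, "rz": 0, "claw": 0},
  {"x": 2, "y": 0, "z": 0, "rx": 0, "ry": 0, "rz": 0, "claw": 0},
  {"x": 2, "y": 0, "z": 0, "rx": 0, "ry": 0, "rz": 0, "claw": 0},
  {"x": 0, "y": 0, "z": 0, "rx": 0, "ry": 0, "rz": 0, "claw": 0},
])

```text
time_s: 13.4
position: [0.7408, -0.1199, 0.1236]
ee_rot: [2.868, 1.278, 0.002]
ft_force: [-0.4, -0.5, 0.0]
grip_width: -0.0001
grip_force: 0.3
```

```bash
python3 -c "
from h import *
hnd()"
```

```text
t 13.4 R 173.3 ang -56.45 tool-frame hinge [  43.4 -167.8] z 123.6 yaw -41.96 Ftool [-0.66  0.02 -0.04] M [ 0.03 -0.07  0.01] tilt [-0.0005 -0.0014]
```

Call:
step_arm([
  {"x": 5.9, "y": 1.4, "z": 0, "rx": 0, "ry": 0, "rz": -2, "claw": 0},
  {"x": 5.9, "y": 1.4, "z": 0, "rx": 0, "ry": 0, "rz": -2, "claw": 0},
  {"x": 5.9, "y": 1.4, "z": 0, "rx": 0, "ry": 0, "rz": -2, "claw": 0},
  {"x": 5.9, "y": 1.4, "z": 0, "rx": 0, "ry": 0, "rz": -2, "claw": 0},
  {"x": 5.9, "y": 1.4, "z": 0, "rx": 0, "ry": 0, "rz": -2, "claw": 0},
  {"x": 0, "y": 0, "z": 0, "rx": 0, "ry": 0, "rz": 0, "claw": 0},
])

```text
time_s: 14.15
position: [0.7647, -0.1006, 0.1236]
ee_rot: [2.745, 1.525, 0.002]
ft_force: [-0.7, -1.7, 0.2]
grip_width: -0.0001
grip_force: 0.5
```

```bash
python3 -c "
from h import *
hnd()
c=cam('scene'); save(c,'pics/q1.png',(200,150,360,270),5)"
```

```text
t 14.15 R 173.1 ang -46.27 tool-frame hinge [  43.  -167.7] z 123.6 yaw -31.9 Ftool [-1.84  0.28 -0.17] M [-0.04 -0.16 -0.02] tilt [-0.0005 -0.0017]
```

View pics/q1.png

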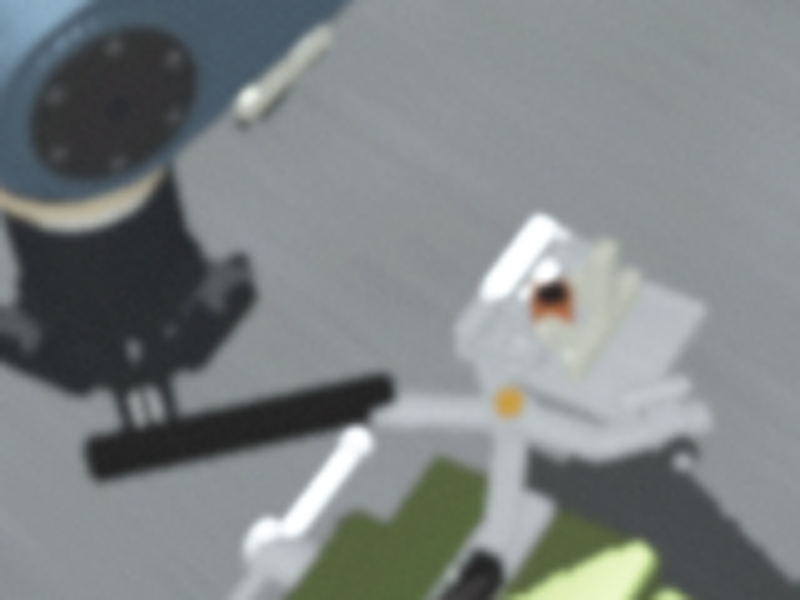

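Call:
step_arm([
  {"x": 5.9, "y": 1.4, "z": 0, "rx": 0, "ry": 0, "rz": -2, "claw": 0},
  {"x": 5.9, "y": 1.4, "z": 0, "rx": 0, "ry": 0, "rz": -2, "claw": 0},
  {"x": 5.9, "y": 1.4, "z": 0, "rx": 0, "ry": 0, "rz": -2, "claw": 0},
  {"x": 5.9, "y": 1.4, "z": 0, "rx": 0, "ry": 0, "rz": -2, "claw": 0},
  {"x": 5.9, "y": 1.4, "z": 0, "rx": 0, "ry": 0, "rz": -2, "claw": 0},
  {"x": 5.9, "y": 1.4, "z": 0, "rx": 0, "ry": 0, "rz": -2, "claw": 0},
  {"x": 5.9, "y": 1.4, "z": 0, "rx": 0, "ry": 0, "rz": -2, "claw": 0},
  {"x": 5.9, "y": 1.4, "z": 0, "rx": 0, "ry": 0, "rz": -2, "claw": 0},
  {"x": 0, "y": 0, "z": 0, "rx": 0, "ry": 0, "rz": 0, "claw": 0},
])

```text
time_s: 15.32
position: [0.7946, -0.0626, 0.1237]
ee_rot: [2.506, 1.892, 0.002]
ft_force: [0.2, -2.1, 0.8]
grip_width: 0.0001
grip_force: 0.9
```

```bash
python3 -c "
from h import *
hnd()"
```

```text
t 15.32 R 173.1 ang -30.21 tool-frame hinge [  42.8 -167.7] z 123.7 yaw -15.9 Ftool [-1.92  0.8  -0.75] M [-0.1  -0.33  0.01] tilt [ 0.     -0.0018]
```

Call:
step_arm([
  {"x": 2.9, "y": 0.7, "z": 0, "rx": 0, "ry": 0, "rz": -1, "claw": 0},
  {"x": 2.9, "y": 0.7, "z": 0, "rx": 0, "ry": 0, "rz": -1, "claw": 0},
  {"x": 2.9, "y": 0.7, "z": 0, "rx": 0, "ry": 0, "rz": -1, "claw": 0},
  {"x": 2.9, "y": 0.7, "z": 0, "rx": 0, "ry": 0, "rz": -1, "claw": 0},
  {"x": 0, "y": 0, "z": 0, "rx": 0, "ry": 0, "rz": 0, "claw": 0},
])

```text
time_s: 15.95
position: [0.8001, -0.0523, 0.1237]
ee_rot: [2.439, 1.978, 0.002]
ft_force: [0.9, -2.0, -0.9]
grip_width: -0.0004
grip_force: 1.0
```

```bash
python3 -c "
from h import *
hnd()"
```

```text
t 15.95 R 173.1 ang -26.34 tool-frame hinge [  43.1 -167.7] z 123.7 yaw -11.93 Ftool [-1.73  1.25  0.87] M [-0.22 -0.36 -0.02] tilt [ 0.0002 -0.0019]
```

Call:
step_arm([
  {"x": 2.9, "y": 0.7, "z": 0, "rx": 0, "ry": 0, "rz": -1, "claw": 0},
  {"x": 2.9, "y": 0.7, "z": 0, "rx": 0, "ry": 0, "rz": -1, "claw": 0},
  {"x": 0, "y": 0, "z": 0, "rx": 0, "ry": 0, "rz": 0, "claw": 0},
])

```text
time_s: 16.32
position: [0.8026, -0.0469, 0.1237]
ee_rot: [2.404, 2.02, 0.002]
ft_force: [0.9, -2.6, -1.0]
grip_width: -0.0003
grip_force: 1.1
```

```bash
python3 -c "
from h import *
hnd()"
```

```text
t 16.32 R 173.0 ang -24.36 tool-frame hinge [  43.1 -167.6] z 123.7 yaw -9.92 Ftool [-2.37  1.31  0.97] M [-0.24 -0.34  0.02] tilt [ 0.0003 -0.0018]
```

Call:
step_arm([
  {"x": 2.9, "y": 0.7, "z": 0, "rx": 0, "ry": 0, "rz": -1, "claw": 0},
  {"x": 0, "y": 0, "z": 0, "rx": 0, "ry": 0, "rz": 0, "claw": 0},
])

```text
time_s: 16.58
position: [0.8038, -0.0441, 0.1237]
ee_rot: [2.386, 2.041, 0.001]
ft_force: [1.0, -2.2, -0.8]
grip_width: -0.0001
grip_force: 1.1
```

```bash
python3 -c "
from h import *
hnd()"
```

```text
t 16.57 R 173.0 ang -23.38 tool-frame hinge [  43.2 -167.5] z 123.7 yaw -8.93 Ftool [-2.04  1.32  0.8 ] M [-0.2  -0.34  0.07] tilt [ 0.0003 -0.0017]
```

Call:
step_arm([
  {"x": 2.9, "y": 0.7, "z": 0, "rx": 0, "ry": 0, "rz": -1, "claw": 0},
  {"x": 2.9, "y": 0.7, "z": 0, "rx": 0, "ry": 0, "rz": -1, "claw": 0},
  {"x": 0, "y": 0, "z": 0, "rx": 0, "ry": 0, "rz": 0, "claw": 0},
])

```text
time_s: 16.95
position: [0.8061, -0.0386, 0.1237]
ee_rot: [2.35, 2.082, 0.001]
ft_force: [1.3, -1.3, -0.0]
grip_width: 0.0002
grip_force: 1.1
```

Call:
step_arm([
  {"x": 2.9, "y": 0.7, "z": 0, "rx": 0, "ry": 0, "rz": -1, "claw": 0},
  {"x": 2.9, "y": 0.7, "z": 0, "rx": 0, "ry": 0, "rz": -1, "claw": 0},
  {"x": 0, "y": 0, "z": 0, "rx": 0, "ry": 0, "rz": 0, "claw": 0},
])

```text
time_s: 17.32
position: [0.8081, -0.033, 0.1237]
ee_rot: [2.314, 2.123, 0.001]
ft_force: [1.9, -2.0, 0.7]
grip_width: 0.0001
grip_force: 1.2
```

Call:
step_arm([
  {"x": 2.9, "y": 0.7, "z": 0, "rx": 0, "ry": 0, "rz": -1, "claw": 0},
  {"x": 2.9, "y": 0.7, "z": 0, "rx": 0, "ry": 0, "rz": -1, "claw": 0},
  {"x": 0, "y": 0, "z": 0, "rx": 0, "ry": 0, "rz": 0, "claw": 0},
])

```text
time_s: 17.7
position: [0.81, -0.0273, 0.1237]
ee_rot: [2.276, 2.163, 0.001]
ft_force: [2.4, -2.7, 0.5]
grip_width: 0.0003
grip_force: 1.4
```

Call:
step_arm([
  {"x": 2.9, "y": 0.7, "z": 0, "rx": 0, "ry": 0, "rz": -1, "claw": 0},
  {"x": 2.9, "y": 0.7, "z": 0, "rx": 0, "ry": 0, "rz": -1, "claw": 0},
  {"x": 0, "y": 0, "z": 0, "rx": 0, "ry": 0, "rz": 0, "claw": 0},
])

```text
time_s: 18.08
position: [0.8116, -0.0217, 0.1237]
ee_rot: [2.238, 2.202, 0.001]
ft_force: [3.1, -3.7, 0.8]
grip_width: -0.0002
grip_force: 1.9
```

```bash
python3 -c "
from h import *
hnd()"
```

```text
t 18.07 R 172.9 ang -15.48 tool-frame hinge [  43.5 -167.3] z 123.7 yaw -0.93 Ftool [-3.63  3.18 -0.81] M [-0.52 -0.65  0.03] tilt [ 0.0006 -0.0018]
```

Call:
step_arm([
  {"x": 1.5, "y": 1.0, "z": 0, "rx": 0, "ry": 0, "rz": -0.5, "claw": 0},
  {"x": 1.5, "y": 1.0, "z": 0, "rx": 0, "ry": 0, "rz": -0.5, "claw": 0},
  {"x": 0, "y": 0, "z": 0, "rx": 0, "ry": 0, "rz": 0, "claw": 0},
])

```text
time_s: 18.45
position: [0.8132, -0.0186, 0.1234]
ee_rot: [2.22, 2.222, 0.0]
ft_force: [-3.5, -3.4, 0.7]
grip_width: 0.0001
grip_force: 1.6
```

```bash
python3 -c "
from h import *
hnd()"
```

```text
t 18.45 R 173.7 ang -14.38 tool-frame hinge [  43.3 -168.2] z 123.4 yaw 0.06 Ftool [-3.41 -3.52 -0.72] M [ 0.44 -0.52  0.01] tilt [ 0.0004 -0.0005]
```

Call:
step_arm([
  {"x": 1.5, "y": 0.5, "z": 0, "rx": 0, "ry": 0, "rz": -0.5, "claw": 0},
  {"x": 1.5, "y": 0.5, "z": 0, "rx": 0, "ry": 0, "rz": -0.5, "claw": 0},
  {"x": 0, "y": 0, "z": 0, "rx": 0, "ry": 0, "rz": 0, "claw": 0},
])

```text
time_s: 18.82
position: [0.8144, -0.0157, 0.1234]
ee_rot: [2.2, 2.241, 0.001]
ft_force: [-2.5, -3.2, -1.1]
grip_width: 0.0002
grip_force: 1.7
```

```bash
python3 -c "
from h import *
hnd()"
```

```text
t 18.82 R 174.1 ang -13.34 tool-frame hinge [  43.3 -168.6] z 123.4 yaw 1.06 Ftool [-3.16 -2.53  1.09] M [ 0.4  -0.5   0.02] tilt [ 0.0005 -0.0011]
```

Call:
step_arm([
  {"x": 1.5, "y": 0.2, "z": 0, "rx": 0, "ry": 0, "rz": -0.5, "claw": 0},
  {"x": 1.5, "y": 0.3, "z": 0, "rx": 0, "ry": 0, "rz": -0.5, "claw": 0},
  {"x": 0, "y": 0, "z": 0, "rx": 0, "ry": 0, "rz": 0, "claw": 0},
])

```text
time_s: 19.2
position: [0.815, -0.0127, 0.1235]
ee_rot: [2.18, 2.26, 0.001]
ft_force: [-0.0, -4.5, -3.3]
grip_width: 0.0
grip_force: 2.0
```

```bash
python3 -c "
from h import *
hnd()"
```

```text
t 19.2 R 174.1 ang -12.35 tool-frame hinge [  43.3 -168.6] z 123.5 yaw 2.05 Ftool [-4.46 -0.17  3.27] M [ 0.05 -0.67 -0.01] tilt [ 0.0006 -0.0017]
```

Call:
step_arm([
  {"x": 1.5, "y": 0.35, "z": 0, "rx": 0, "ry": 0, "rz": -0.5, "claw": 0},
  {"x": 1.5, "y": 0.35, "z": 0, "rx": 0, "ry": 0, "rz": -0.5, "claw": 0},
  {"x": 0, "y": 0, "z": 0, "rx": 0, "ry": 0, "rz": 0, "claw": 0},
])

```text
time_s: 19.58
position: [0.8156, -0.0097, 0.1236]
ee_rot: [2.16, 2.279, 0.001]
ft_force: [1.1, -4.4, -3.1]
grip_width: -0.0
grip_force: 2.1
```

```bash
python3 -c "
from h import *
hnd()"
```

```text
t 19.57 R 174.0 ang -11.34 tool-frame hinge [  43.2 -168.5] z 123.6 yaw 3.06 Ftool [-4.45  0.88  3.14] M [-0.11 -0.72 -0.05] tilt [ 0.0006 -0.0016]
```

Call:
step_arm([
  {"x": 1.5, "y": 0.35, "z": 0, "rx": 0, "ry": 0, "rz": -0.5, "claw": 0},
  {"x": 1.5, "y": 0.35, "z": 0, "rx": 0, "ry": 0, "rz": -0.5, "claw": 0},
  {"x": 0, "y": 0, "z": 0, "rx": 0, "ry": 0, "rz": 0, "claw": 0},
])

```text
time_s: 19.95
position: [0.8161, -0.0073, 0.1237]
ee_rot: [2.14, 2.297, 0.0]
ft_force: [1.5, -6.9, -4.2]
grip_width: 0.0
grip_force: 3.5
```

```bash
python3 -c "
from h import *
hnd()"
```

```text
t 19.95 R 174.0 ang -10.53 tool-frame hinge [  43.8 -168.4] z 123.7 yaw 4.05 Ftool [-6.98  0.98  4.23] M [-0.05 -1.15 -0.04] tilt [ 0.0015 -0.0015]
```

Call:
step_arm([
  {"x": 1.5, "y": 0.4, "z": 0, "rx": 0, "ry": 0, "rz": -0.5, "claw": 0},
  {"x": 0, "y": 0, "z": 0, "rx": 0, "ry": 0, "rz": 0, "claw": 0},
])

```text
time_s: 20.2
position: [0.8163, -0.0064, 0.1237]
ee_rot: [2.13, 2.306, -0.001]
ft_force: [0.2, -9.4, -3.2]
grip_width: 0.0001
grip_force: 4.5
```

```bash
python3 -c "
from h import *
hnd()"
```

```text
t 20.2 R 174.1 ang -10.22 tool-frame hinge [  44.3 -168.3] z 123.7 yaw 4.53 Ftool [-9.4  -0.57  3.23] M [ 0.11 -1.6  -0.03] tilt [ 0.0022 -0.0012]
```

```bash
cat >> h.py <<'E'
def lug(s):
    P=pts(s); hsv=cv2.cvtColor(s["color"],cv2.COLOR_RGB2HSV)
    a=np.radians(194.3); ex=np.array([np.cos(a),np.sin(a)]); ey=np.array([-ex[1],ex[0]]); Q=P.reshape(-1,3)
    S=np.c_[70+1000*(Q[:,:2]-[.5822,-.0092])@ex,16+1000*(Q[:,:2]-[.5822,-.0092])@ey,Q[:,2]*1000]
    m=(abs(S[:,0]-70)<30)&(S[:,1]>-45)&(S[:,1]<40)&(S[:,2]>150)&(S[:,2]<190); L=S[m]
    t=L[L[:,2]>176]; print("lug",len(L),L.mean(0).round(1),np.percentile(L[:,1],[5,50,95]).round(1),"top",len(t),t.mean(0).round(1))
E
python3 - <<'E'
from h import *
lug(dict(np.load("scene2.npz"))); c=cam("scene"); np.savez("scene3.npz",**c); lug(c)
hnd()
E
```

```text
lug 72 [ 66.2 -14.8 170.4] [-18.9 -15.3  -9.2] top 30 [ 68.3 -14.3 181.2]
lug 80 [ 65.9 -10.6 170.4] [-14.5 -12.   -4.4] top 35 [ 66.7  -9.9 181.2]
t 20.25 R 174.1 ang -10.21 tool-frame hinge [  44.3 -168.3] z 123.7 yaw 4.53 Ftool [-8.3  -0.82  2.73] M [ 0.08 -1.46 -0.01] tilt [ 0.0022 -0.0012]
```

Call:
step_arm([
  {"x": 1.5, "y": 0.35, "z": 0, "rx": 0, "ry": 0, "rz": -0.5, "claw": 0},
  {"x": 0, "y": 0, "z": 0, "rx": 0, "ry": 0, "rz": 0, "claw": 0},
])

```text
time_s: 20.5
position: [0.8166, -0.0045, 0.1237]
ee_rot: [2.12, 2.315, 0.0]
ft_force: [1.1, -6.4, -4.3]
grip_width: -0.0004
grip_force: 3.4
```

```bash
python3 -c "
from h import *
hnd();lug(cam('scene'))"
```

```text
t 20.5 R 174.0 ang -9.58 tool-frame hinge [  43.9 -168.4] z 123.7 yaw 5.04 Ftool [-6.48  0.48  4.32] M [-0.03 -1.14  0.05] tilt [ 0.0016 -0.0015]
lug 72 [ 65.2  -9.7 169.9] [-13.3 -10.3  -4.6] top 28 [ 66.5  -9.3 181.8]
```

Call:
step_arm([
  {"x": 1.0, "y": 0.25, "z": 0, "rx": 0, "ry": 0, "rz": -0.3, "claw": 0},
  {"x": 0, "y": 0, "z": 0, "rx": 0, "ry": 0, "rz": 0, "claw": 0},
])

```text
time_s: 20.8
position: [0.8167, -0.0036, 0.1237]
ee_rot: [2.114, 2.321, -0.0]
ft_force: [-0.2, -7.7, -4.0]
grip_width: -0.0001
grip_force: 4.0
```

```bash
python3 -c "
from h import *
hnd();lug(cam('scene'))"
```

```text
t 20.8 R 174.0 ang -9.28 tool-frame hinge [  43.9 -168.4] z 123.7 yaw 5.34 Ftool [-7.63 -0.95  3.98] M [ 0.01 -1.34 -0.01] tilt [ 0.0019 -0.0014]
lug 69 [ 65.3  -9.6 170.6] [-13.  -10.5  -4.5] top 27 [ 66.8  -9.  181.7]
```

Call:
step_arm([
  {"x": 1.5, "y": 0.35, "z": 0, "rx": 0, "ry": 0, "rz": -0.5, "claw": 0},
  {"x": 0, "y": 0, "z": 0, "rx": 0, "ry": 0, "rz": 0, "claw": 0},
])

```text
time_s: 21.1
position: [0.817, -0.0018, 0.1237]
ee_rot: [2.104, 2.33, 0.0]
ft_force: [0.8, -5.8, -4.8]
grip_width: 0.0
grip_force: 3.2
```

```bash
python3 -c "
from h import *
hnd()"
```

```text
t 21.1 R 174.0 ang -8.68 tool-frame hinge [  43.6 -168.4] z 123.7 yaw 5.84 Ftool [-5.85  0.2   4.77] M [-0.07 -1.05  0.05] tilt [ 0.0015 -0.0016]
```

Call:
step_arm([
  {"x": 1.5, "y": 0.35, "z": 0, "rx": 0, "ry": 0, "rz": -0.5, "claw": 0},
  {"x": 0, "y": 0, "z": 0, "rx": 0, "ry": 0, "rz": 0, "claw": 0},
])

```text
time_s: 21.35
position: [0.8173, 0.0001, 0.1237]
ee_rot: [2.094, 2.34, 0.001]
ft_force: [1.4, -5.3, -3.5]
grip_width: -0.0001
grip_force: 2.5
```

```bash
python3 -c "
from h import *
hnd();c=cam('scene');lug(c);np.savez('scene4.npz',**c)"
```

```text
t 21.35 R 174.0 ang -8.08 tool-frame hinge [  43.3 -168.5] z 123.7 yaw 6.35 Ftool [-5.39  0.79  3.53] M [-0.17 -0.91  0.02] tilt [ 0.0011 -0.0018]
lug 79 [ 65.5  -8.  170.2] [-11.7  -8.9  -2.3] top 29 [ 66.5  -7.1 181.8]
```

Call:
step_arm([
  {"x": 1.5, "y": 0.35, "z": 0, "rx": 0, "ry": 0, "rz": -0.5, "claw": 0},
  {"x": 1.5, "y": 0.35, "z": 0, "rx": 0, "ry": 0, "rz": -0.5, "claw": 0},
  {"x": 0, "y": 0, "z": 0, "rx": 0, "ry": 0, "rz": 0, "claw": 0},
])

```text
time_s: 21.78
position: [0.8177, 0.0034, 0.1237]
ee_rot: [2.073, 2.358, 0.001]
ft_force: [2.6, -5.3, -4.2]
grip_width: 0.0001
grip_force: 2.3
```

```bash
python3 -c "
from h import *
hnd();c=cam('scene');lug(c)"
```

```text
t 21.77 R 173.9 ang -6.97 tool-frame hinge [  43.1 -168.5] z 123.7 yaw 7.36 Ftool [-5.57  1.92  4.16] M [-0.12 -0.83  0.03] tilt [ 0.0009 -0.002 ]
lug 72 [ 65.2  -6.7 170.7] [-10.7  -7.5  -2.1] top 31 [ 66.8  -6.1 181.1]
```

Call:
step_arm([
  {"x": 1.5, "y": 0.35, "z": 0, "rx": 0, "ry": 0, "rz": -0.5, "claw": 0},
  {"x": 0, "y": 0, "z": 0, "rx": 0, "ry": 0, "rz": 0, "claw": 0},
])

```text
time_s: 22.08
position: [0.8178, 0.0049, 0.1238]
ee_rot: [2.063, 2.367, 0.001]
ft_force: [2.7, -5.2, -4.3]
grip_width: 0.0002
grip_force: 2.4
```

```bash
python3 -c "
from h import *
hnd();c=cam('scene');lug(c)"
```

```text
t 22.07 R 173.9 ang -6.46 tool-frame hinge [  43.  -168.5] z 123.8 yaw 7.86 Ftool [-5.47  1.92  4.33] M [-0.25 -0.86  0.03] tilt [ 0.001 -0.002]
lug 70 [ 65.9  -6.4 171.1] [-9.8 -7.1 -1.5] top 27 [ 67.5  -5.6 182. ]
```

Call:
step_arm([
  {"x": 1.5, "y": 0.5, "z": 0, "rx": 0, "ry": 0, "rz": -0.5, "claw": 0},
  {"x": 1.5, "y": 0.5, "z": 0, "rx": 0, "ry": 0, "rz": -0.5, "claw": 0},
  {"x": 0, "y": 0, "z": 0, "rx": 0, "ry": 0, "rz": 0, "claw": 0},
])

```text
time_s: 22.5
position: [0.8182, 0.0082, 0.1237]
ee_rot: [2.042, 2.385, 0.001]
ft_force: [0.6, -3.9, -2.8]
grip_width: -0.0
grip_force: 1.9
```

```bash
python3 -c "
from h import *
hnd();c=cam('scene');lug(c)"
```

```text
t 22.5 R 173.9 ang -5.36 tool-frame hinge [  42.7 -168.6] z 123.7 yaw 8.86 Ftool [-3.96 -0.    2.79] M [ 0.11 -0.66 -0.01] tilt [ 0.0006 -0.0014]
lug 76 [ 65.9  -4.6 170.9] [-8.8 -5.1  1.3] top 32 [ 67.7  -4.1 181. ]
```

Call:
step_arm([
  {"x": 1.5, "y": 0.4, "z": 0, "rx": 0, "ry": 0, "rz": -0.5, "claw": 0},
  {"x": 0, "y": 0, "z": 0, "rx": 0, "ry": 0, "rz": 0, "claw": 0},
])

```text
time_s: 22.8
position: [0.8183, 0.0097, 0.1237]
ee_rot: [2.032, 2.394, 0.001]
ft_force: [-1.7, -4.8, -2.2]
grip_width: 0.0001
grip_force: 2.0
```

```bash
python3 -c "
from h import *
hnd();c=cam('scene');lug(c)"
```

```text
t 22.8 R 174.0 ang -4.89 tool-frame hinge [  42.8 -168.6] z 123.7 yaw 9.36 Ftool [-4.41 -2.48  2.2 ] M [ 0.27 -0.7  -0.02] tilt [ 0.0008 -0.0013]
lug 71 [ 65.5  -4.  170.5] [-7.6 -4.6  0.9] top 29 [ 67.2  -3.3 181.3]
```

Call:
step_arm([
  {"x": 1.2, "y": 0.1, "z": 0, "rx": 0, "ry": 0, "rz": -0.4, "claw": 0},
  {"x": 0, "y": 0, "z": 0, "rx": 0, "ry": 0, "rz": 0, "claw": 0},
])

```text
time_s: 23.1
position: [0.8184, 0.0109, 0.1238]
ee_rot: [2.023, 2.401, 0.001]
ft_force: [0.5, -3.9, -2.7]
grip_width: -0.0001
grip_force: 2.2
```

```bash
python3 -c "
from h import *
hnd();c=cam('scene');lug(c)"
```

```text
t 23.1 R 173.9 ang -4.49 tool-frame hinge [  42.8 -168.6] z 123.8 yaw 9.75 Ftool [-3.95 -0.15  2.71] M [ 0.04 -0.73 -0.  ] tilt [ 0.0009 -0.0019]
lug 70 [ 65.5  -3.9 171.4] [-7.2 -4.9  0.9] top 30 [ 67.1  -3.5 181.9]
```

Call:
step_arm([
  {"x": 1.2, "y": 0.1, "z": 0, "rx": 0, "ry": 0, "rz": -0.4, "claw": 0},
  {"x": 0, "y": 0, "z": 0, "rx": 0, "ry": 0, "rz": 0, "claw": 0},
])

```text
time_s: 23.4
position: [0.8185, 0.012, 0.1238]
ee_rot: [2.015, 2.408, 0.002]
ft_force: [2.5, -4.4, -3.6]
grip_width: -0.0001
grip_force: 2.4
```

```bash
python3 -c "
from h import *
hnd();c=cam('scene');lug(c)"
```

```text
t 23.4 R 173.9 ang -4.12 tool-frame hinge [  42.9 -168.5] z 123.8 yaw 10.15 Ftool [-4.79  1.7   3.61] M [-0.23 -0.76  0.06] tilt [ 0.001  -0.0023]
lug 75 [ 66.2  -3.3 170. ] [-6.8 -4.4  1.8] top 29 [ 68.1  -2.5 181.8]
```

Call:
step_arm([
  {"x": 1.2, "y": 0.4, "z": 0, "rx": 0, "ry": 0, "rz": -0.4, "claw": 0},
  {"x": 0, "y": 0, "z": 0, "rx": 0, "ry": 0, "rz": 0, "claw": 0},
])

```text
time_s: 23.7
position: [0.8185, 0.013, 0.1238]
ee_rot: [2.006, 2.414, 0.001]
ft_force: [2.9, -5.8, -3.4]
grip_width: 0.0
grip_force: 3.1
```

```bash
python3 -c "
from h import *
hnd();c=cam('scene');lug(c)"
```

```text
t 23.7 R 173.9 ang -3.81 tool-frame hinge [  43.1 -168.5] z 123.8 yaw 10.55 Ftool [-6.19  1.74  3.45] M [-0.13 -1.01 -0.02] tilt [ 0.0014 -0.0019]
lug 72 [ 66.3  -3.1 170.6] [-6.6 -4.1  1.7] top 28 [ 67.8  -2.4 182.1]
```

Call:
step_arm([
  {"x": 0.9, "y": 0.3, "z": 0, "rx": 0, "ry": 0, "rz": -0.3, "claw": 0},
  {"x": 0, "y": 0, "z": 0, "rx": 0, "ry": 0, "rz": 0, "claw": 0},
])

```text
time_s: 24.0
position: [0.8186, 0.0134, 0.1238]
ee_rot: [2.0, 2.419, 0.0]
ft_force: [0.6, -7.2, -3.1]
grip_width: -0.0001
grip_force: 3.7
```

```bash
python3 -c "
from h import *
hnd();c=cam('scene');lug(c)"
```

```text
t 24.0 R 174.0 ang -3.64 tool-frame hinge [  43.5 -168.4] z 123.8 yaw 10.83 Ftool [-7.16 -0.73  3.1 ] M [ 0.09 -1.23  0.01] tilt [ 0.0019 -0.0016]
lug 68 [ 66.7  -2.8 170.8] [-6.3 -3.9  2.4] top 28 [ 67.5  -2.2 181.8]
```

Call:
step_arm([
  {"x": 1.0, "y": 0.2, "z": 0, "rx": 0, "ry": 0, "rz": -0.2, "claw": 0},
  {"x": 0, "y": 0, "z": 0, "rx": 0, "ry": 0, "rz": 0, "claw": 0},
])

```text
time_s: 24.3
position: [0.8186, 0.014, 0.1238]
ee_rot: [1.996, 2.422, -0.001]
ft_force: [0.5, -9.4, -2.0]
grip_width: 0.0002
grip_force: 4.6
```

```bash
python3 -c "
from h import *
hnd();c=cam('scene');lug(c)"
```

```text
t 24.3 R 174.0 ang -3.46 tool-frame hinge [  43.5 -168.4] z 123.8 yaw 11.02 Ftool [-9.33 -1.33  2.  ] M [ 0.12 -1.5  -0.01] tilt [ 0.0024 -0.0016]
lug 69 [ 66.3  -3.  171.3] [-6.5 -3.5  1.8] top 30 [ 68.   -2.5 181.4]
```

Call:
step_arm([
  {"x": 0.8, "y": 0.2, "z": 0, "rx": 0, "ry": 0, "rz": -0.2, "claw": 0},
  {"x": 0, "y": 0, "z": 0, "rx": 0, "ry": 0, "rz": 0, "claw": 0},
])

```text
time_s: 24.6
position: [0.8187, 0.0144, 0.1238]
ee_rot: [1.992, 2.425, -0.001]
ft_force: [1.1, -10.2, -2.6]
grip_width: -0.0
grip_force: 5.3
```

```bash
python3 -c "
from h import *
hnd();c=cam('scene');lug(c)"
```

```text
t 24.6 R 174.0 ang -3.31 tool-frame hinge [  43.6 -168.4] z 123.8 yaw 11.21 Ftool [-10.22  -0.94   2.67] M [ 0.17 -1.76  0.03] tilt [ 0.0029 -0.0014]
lug 69 [ 66.5  -3.  171.3] [-6.2 -3.6  2. ] top 28 [ 67.9  -2.3 182. ]
```

Call:
step_arm([
  {"x": 0.9, "y": 0.2, "z": 0, "rx": 0, "ry": 0, "rz": -0.1, "claw": 0},
  {"x": 0, "y": 0, "z": 0, "rx": 0, "ry": 0, "rz": 0, "claw": 0},
])

```text
time_s: 24.9
position: [0.8187, 0.0149, 0.1238]
ee_rot: [1.99, 2.427, -0.002]
ft_force: [0.4, -12.8, -2.7]
grip_width: 0.0002
grip_force: 6.2
```

```bash
python3 -c "
from h import *
hnd();c=cam('scene');lug(c)
P=pts(c); a=np.radians(194.3); ex=np.array([np.cos(a),np.sin(a)]); ey=np.array([-ex[1],ex[0]])
for f in ('scene2.npz','scene4.npz',None):
    d=dict(np.load(f)) if f else c; Q=pts(d).reshape(-1,3); S=np.c_[70+1000*(Q[:,:2]-[.5822,-.0092])@ex,16+1000*(Q[:,:2]-[.5822,-.0092])@ey,Q[:,2]*1000]
    for lo,hi in ((34,50),(50,62),(62,80),(78,92),(92,108)):
        m=(S[:,0]>lo)&(S[:,0]<hi)&(S[:,1]>-25)&(S[:,1]<6)&(S[:,2]>127)&(S[:,2]<140); k=(S[:,0]>lo)&(S[:,0]<hi)&(S[:,1]>-25)&(S[:,1]<6)&(S[:,2]>120)&(S[:,2]<129)
        print(lo,m.sum(),np.percentile(S[m,1],[5,20,50]).round(1) if m.sum() else '',k.sum(),np.percentile(S[k,1],[5,20,50]).round(1) if k.sum() else '')
"
```

```text
t 24.9 R 174.0 ang -3.16 tool-frame hinge [  43.4 -168.5] z 123.8 yaw 11.29 Ftool [-12.62  -2.08   2.73] M [ 0.24 -2.08  0.01] tilt [ 0.0034 -0.0012]
lug 72 [ 66.4  -3.1 170.5] [-6.5 -4.1  1.4] top 29 [ 68.   -2.5 181.9]
34 33 [-18.6 -16.9 -13.7] 17 [-18.4 -17.5 -13.7]
50 38 [-18.3 -15.9  -6.9] 14 [-19.5 -17.8  -9.6]
62 16 [-18.3 -18.  -16.6] 8 [-17.9 -17.5 -17.2]
78 16 [-18.3 -17.3 -15.5] 7 [-19.3 -18.2 -17.2]
92 16 [-17.7 -16.8 -14. ] 4 [-18.  -17.6 -17.2]
34 34 [-8.7 -7.4 -4.9] 19 [-9.2 -7.6 -5.7]
50 46 [-19.4 -16.9  -8.8] 14 [-21.8 -19.4 -15.7]
62 49 [-23.6 -21.7 -15.8] 13 [-24.3 -23.9 -22.7]
78 23 [-22.7 -18.5 -12.6] 6 [-22.8 -22.8 -22.4]
92 14 [-13.3 -12.5 -10. ] 4 [-15.9 -14.3 -12.8]
34 35 [-24.2  -5.7  -2.3] 15 [-10.9  -5.7  -4.3]
50 38 [-17.1 -12.3  -6. ] 10 [-17.1 -15.7 -13.6]
62 47 [-22.8 -15.8 -11.2] 8 [-19.4 -16.9 -14.6]
78 24 [-14.3 -12.8  -6.1] 3 [-15.5 -15.1 -14.3]
92 14 [-5.6 -4.9 -1.5] 6 [-6.5 -5.3 -5.2]
```

Call:
step_arm([
  {"x": -4, "y": -0.8, "z": 0, "rx": 0, "ry": 0, "rz": 1, "claw": 0},
  {"x": -6, "y": -1.6, "z": 0, "rx": 0, "ry": 0, "rz": 2, "claw": 0},
  {"x": -12, "y": -3.4, "z": 0, "rx": 0, "ry": 0, "rz": 4, "claw": 0},
  {"x": -12, "y": -3.4, "z": 0, "rx": 0, "ry": 0, "rz": 4, "claw": 0},
  {"x": -12, "y": -3.4, "z": 0, "rx": 0, "ry": 0, "rz": 4, "claw": 0},
  {"x": -12, "y": -3.4, "z": 0, "rx": 0, "ry": 0, "rz": 4, "claw": 0},
  {"x": -12, "y": -3.4, "z": 0, "rx": 0, "ry": 0, "rz": 4, "claw": 0},
])

```text
time_s: 25.82
position: [0.8013, -0.0529, 0.1239]
ee_rot: [2.438, 1.98, 0.002]
ft_force: [-0.7, -0.9, -1.0]
grip_width: -0.0001
grip_force: 0.7
```

```bash
python3 -c "
from h import *
hnd()"
```

```text
t 25.82 R 174.4 ang -26.36 tool-frame hinge [  43.8 -168.8] z 123.9 yaw -11.82 Ftool [-1.02 -0.54  1.02] M [ 0.13 -0.29  0.02] tilt [-0.0006 -0.0013]
```

Continue opening (30° more), then back away, rise, and inspect.

Call:
step_arm([
  {"x": -12, "y": -3.4, "z": 0, "rx": 0, "ry": 0, "rz": 4, "claw": 0},
  {"x": -12, "y": -3.4, "z": 0, "rx": 0, "ry": 0, "rz": 4, "claw": 0},
  {"x": -12, "y": -3.4, "z": 0, "rx": 0, "ry": 0, "rz": 4, "claw": 0},
  {"x": -12, "y": -3.4, "z": 0, "rx": 0, "ry": 0, "rz": 4, "claw": 0},
  {"x": -12, "y": -3.4, "z": 0, "rx": 0, "ry": 0, "rz": 4, "claw": 0},
  {"x": -12, "y": -3.4, "z": 0, "rx": 0, "ry": 0, "rz": 4, "claw": 0},
  {"x": -12, "y": -3.4, "z": 0, "rx": 0, "ry": 0, "rz": 4, "claw": 0},
  {"x": -12, "y": -3.4, "z": 0, "rx": 0, "ry": 0, "rz": 4, "claw": 0},
  {"x": -20, "y": 0, "z": 0, "rx": 0, "ry": 0, "rz": 0, "claw": 0},
  {"x": -20, "y": 0, "z": 0, "rx": 0, "ry": 0, "rz": 0, "claw": 0},
])

```text
time_s: 27.08
position: [0.7086, -0.1554, 0.1242]
ee_rot: [2.888, 1.235, 0.004]
ft_force: [0.3, -0.0, -0.3]
grip_width: -0.0002
grip_force: 0.0
```

Call:
step_arm([
  {"x": 0, "y": 0, "z": -40, "rx": 0, "ry": 0, "rz": 0, "claw": 0},
  {"x": 0, "y": 0, "z": -40, "rx": 0, "ry": 0, "rz": 0, "claw": 0},
  {"x": 0, "y": 0, "z": -20, "rx": 0, "ry": 0, "rz": 0, "claw": 0},
  {"x": 0, "y": 0, "z": 0, "rx": 0, "ry": 0, "rz": 0, "claw": 0},
])

```text
time_s: 27.58
position: [0.709, -0.1555, 0.2247]
ee_rot: [2.886, 1.235, 0.005]
ft_force: [-0.1, -0.2, -0.2]
grip_width: 0.0003
grip_force: 0.0
```

```bash
python3 - <<'E'
from h import *
hnd(); c=cam("scene"); lug(c); t=cam("top")
A=cv2.resize(c["color"][150:250,260:360,::-1],(400,400),interpolation=2); B=cv2.resize(t["color"][115:215,270:370,::-1],(400,400),interpolation=2)
cv2.imwrite("pics/z.png",np.hstack([A,B]))
E
```

```text
t 27.57 R 191.1 ang -70.43 tool-frame hinge [  86.  -170.6] z 224.7 yaw -43.66 Ftool [-0.2   0.11  0.21] M [-0.   -0.    0.01] tilt [-0.0022 -0.0033]
lug 69 [ 66.8  -3.1 171.2] [-6.5 -4.   2.1] top 28 [ 67.9  -2.6 182. ]
```

View pics/z.png

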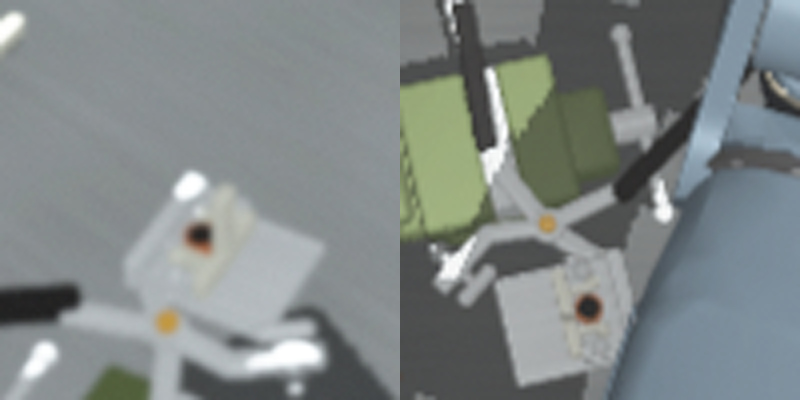

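The picture shows the clip seated square round the pipe, with its bar against both stops. The pliers have sprung open and the arm is clear.

```bash
python3 -c "
from cell import bot
print(bot.finish_job())"
```

```text
the job is handed in; nothing more can be done
None
```

The pliers pressed the clip half home round the pipe, reading about 13 N at most at the wrist; they sprang open again, the clip stayed seated, and the job is handed in at about 28 s with no verdict returned.

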